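# Snap the charging dock's cover plate on to its four standoffs

## Task

Take the aluminium cover plate by its wooden rest bar, set it level over the four snap standoffs of the charging dock, feeling for the posts until they stand in all four holes, let go, and press it down evenly, first one end and then the other, until all four standoffs have clicked through and the plate lies fully home. Press gently: never push the plate on the dock harder than 20 N (all four at once take more than that), do not cock it more than 8 degrees by pressing a single corner, and leave the other things on the shelf where they are.

Things in the scene. Friction and masses are not known exactly. Their poses are not given: they have to be found in the camera images.
- plate_grip (a point): centre of the pale wooden rest bar, 16 (x) x 60 (y) x 30 mm tall, standing on the middle of the loose cover plate: bare aluminium, 110 (x) x 150 (y) x 4.5 mm, about 160 g, flat on the shelf, four round 13 mm through holes at x = +-40, y = +-60 mm. Grip the bar across its 16 mm. This point is 19.5 mm above the plate's underside, 15 mm above its upper face; z up. A half turn makes no difference.
- dock: fixed black charging dock, foot 150 (x) x 190 (y) x 8 mm, origin at the centre of its underside. Four white snap standoffs at x = +-40, y = +-60 mm match the plate's holes: a 19 mm column with a flat shoulder where the plate ends, then an 11 mm post that tapers from 10 mm over the shoulder to a flat 9 mm tip at 15 mm, with two opposite spring catches (to -x and +x), 17 mm across at 7 mm up, sloping in above.
- end_a (a point): fixed point of the dock at x = 0, y = +60 mm, 26 mm up, nominally midway between the +y end's shoulders. But the standoffs sit on one insert set by hand: all four together up to 3.5 mm higher or lower and up to 4 mm off in x and in y. The holes take the tips if within 2 mm; else the plate lies on the tips and must be slid about under light pressure until it drops 4 mm on to the catches.
- end_b (a point): the like point of the -y end (y = -60). A loose plate rests on the catches, underside some 9.5 mm over the shoulders. Press midway between an end's posts (60 mm are free): the force rises for 3 to 4 mm, drops as the catches yield, then rises hard on the shoulders; the click is 2.5 mm above them. An end's two standoffs take 13 to 17 N, all four over 20 N. With one end home the plate is tipped 5 degrees: allowed.
- pads (a joint): how far the rubber pads under the standoffs' insert are squashed, as the press on the dock sinks it straight down (m): 20 N per mm, so 20 N squashes them 1 mm, which is the most they stand; near 0 with nothing on the dock
- catch0 (a joint):  one of the two spring catches (the one facing the dock's outside) of the standoff at x = -40, y = -60 mm in the dock's frame: 0 = sprung out, 0.002 m and more = pushed in by the plate's hole, back to 0 once the plate has clicked past; its twin on the other side of the standoff acts alike
- catch1 (a joint):  one of the two spring catches (the one facing the dock's outside) of the standoff at x = +40, y = -60 mm in the dock's frame: 0 = sprung out, 0.002 m and more = pushed in by the plate's hole, back to 0 once the plate has clicked past; its twin on the other side of the standoff acts alike
- catch2 (a joint):  one of the two spring catches (the one facing the dock's outside) of the standoff at x = +40, y = +60 mm in the dock's frame: 0 = sprung out, 0.002 m and more = pushed in by the plate's hole, back to 0 once the plate has clicked past; its twin on the other side of the standoff acts alike
- catch3 (a joint):  one of the two spring catches (the one facing the dock's outside) of the standoff at x = -40, y = +60 mm in the dock's frame: 0 = sprung out, 0.002 m and more = pushed in by the plate's hole, back to 0 once the plate has clicked past; its twin on the other side of the standoff acts alike
- power_bank: silver aluminium power bank lying flat, 68 x 130 x 18 mm, origin at the centre of its underside; leave it alone
- bike_light: red plastic bike light, 34 x 58 x 29 mm, origin at the centre of its underside; leave it alone
- paperweight: blue glass marble paperweight with a flat foot, 60 mm across and 46 mm tall, origin at the centre of its underside; leave it alone
- earbud_case: matte black earbud case, 48 x 60 x 24 mm, in its shallow wooden tray (100 x 130 x 14 mm), origin at the centre of its underside; leave it alone
Not all that is in view belongs to the job. Leave any blue look-alike of the part that bears plate_grip alone. Leave any yellow look-alike of the dock alone.

How it is judged:
By the outcome, as a careful person would: the job done as asked, in the order asked, and still so for the second after the job is handed in, with the robot touching nothing.
It also fails if it takes over 72 s, if anything falls off the work surface, if the arm or the gripper's body presses on something with over 40 N, if the wrist force passes 120 N, or if a joint passes its speed limit or range.

## Robot

A 7-joint arm with a two-finger parallel gripper is mounted at the origin on the work surface. World frame = base frame: x ahead of the robot, y to its left, z up, the work surface at z = 0. Lengths are in m, angles in rad, forces in N, time in s.
With the tool pointing down it reaches from about 0.425 to 0.875 m from the base axis. Payload 4.7 kg.
Tool frame: the origin (TCP) lies at the very end of the fingers, on their centre line; the grasp point (between the pads) lies behind it (r.tcp_to_grasp is the x of the grasp point in the tool frame, in m); x points along the fingers, y is the direction in which the jaws open and shut, and the axes are right-handed (so a half turn about x gives the same grasp; the last joint's range is limited). The gripper opens to 87 mm and grips with 3 to 60 N. Pads are 19 mm wide; open, the fingers measure 117 mm over their backs; the gripper's body (75 mm by 190 mm) begins 51 mm behind the grasp point.
Start: joints at [1.115, 0.321, -0.07, 1.45, 0.023, 1.371, -0.057], TCP at [0.294, -0.58, 0.223] pointing down, gripper open.
Joint ranges: [-2.86, 2.86], [-0.3, 2.09], [-1.38, 1.24], [0.06, 2.45], [-1.56, 4.7], [0.09, 2.05], [-2.69, 2.69]. Speed limits (rad/s): [2.57, 2.57, 3.14, 3.14, 3.14, 3.14, 3.14].

## Interface

Orientations are given as [roll, pitch, yaw] about the fixed x, y, z axes, in that order (R = Rz(yaw) Ry(pitch) Rx(roll)).
In Python, from workcell import r, viewer, job gives the robot as it stands.
- The arm moves only by the tool arm_command, never from a script. Its arguments are lists of equal length, an entry for each row: "gripper": the opening, from 0 (shut) to 1 (fully open); "delta_pos": the shift along the tool's x, y, z in mm, a list of three; "roll": the turn about the tool's x in rad. In form: {"gripper": [gripper, ...], "delta_pos": [[tx, ty, tz], ...], "roll": [roll, ...]}. A call has 1 to 5 rows; each row is the pose to reach, as a shift and turn from the pose commanded when the call began, along the tool's axes at that moment; what a row does not reach only later rows make up. A row lasts 1/8 s, in which the tool goes at most 62.5 mm and 10.7 degrees, less where a joint would pass 70% of its speed; a pose out of reach is approached as far as the arm can. A call with a gripper value outside its range is refused whole. The fingers move at their own pace and stop on an object; "grip_force" is the grip in N (left out, the last holds). Time passes only in rows, so rows that repeat a pose let the fingers close. It gives the time, the measured TCP pose, the force and the opening at its end, in the units of the state.
- r.get_obs(): the state, without advancing time (a new reading comes with each control period).
- viewer.grab_frame(name): name is "side" or "top" or "wrist"; returns the picture (400x640x3 uint8, blue, green, red); there is no depth.
- viewer.calibration(name): a dict with "camera_matrix" (3x3 intrinsics, pixels), "rvec" (rotation vector, rad) and "tvec" (3), from world to camera coordinates, as OpenCV has them; the wrist camera has in their place "mount" (4x4, takes a point from camera to tool coordinates, whose origin is the TCP and whose axes are the tool frame's). Camera axes: x right, y down, z forward; pixel columns grow to the right and rows downward; lengths in m; the calibration is good to about 2 mm. The wrist camera is an equidistant fisheye: a pixel r from the principal point sees the ray r / f radians off the axis. A picture is of the moment at which its call begins: read the wrist's pose just before it. calibration takes no time and is no camera call.
- job.hand_in(): hands the job in, once; it reports no verdict.
The state is a dict: "t": time; "joint_pos": joint angles; "qvel": joint speeds; "effort": joint torques, N m; "tcp_pos": TCP position; "eef_rot": TCP orientation; "contact_force": force on the tool from outside, world axes, zero at the start; "wrist_torque": the same for the moment, N m; "opening": opening from 0.0 (shut) to 1.0 (fully open).
Only numpy, scipy, OpenCV 4.12 (cv2) and the standard library are available. Lean on these libraries where they do the work, as an engineer would, in place of code of your own. Each camera call takes 0.05 s, during which the arm holds its last target.

## Working session

There is one attempt and no reset: what is moved stays moved. The work goes in short steps, Python scripts to look and compute and a tool call to move; the robot and the scene stay as the last step left them, time stands still between calls to the robot, and variables do not carry over. Pictures are saved under pics/ and viewed, and the job is handed in when it is done.

Besides the shell and the picture viewer there is one more tool, called after "Request:" in YAML: its name, and indented under it one key for each argument. arm_command: Moves the arm, as the interface text tells. Its arguments: {"type":"object","properties":{"gripper":{"type":"array","items":{"type":"number"}},"delta_pos":{"type":"array","items":{"type":"array","items":{"type":"number"}}},"roll":{"type":"array","items":{"type":"number"}},"grip_force":{"type":"number"}},"required":["gripper","delta_pos","roll"]}

```bash
mkdir -p pics; ls; python3 - <<'E'
from workcell import r, viewer, job
import cv2
o=r.get_obs(); print(o, r.tcp_to_grasp)
for n in ("side","top","wrist"):
    cv2.imwrite(f"pics/{n}0.png",viewer.grab_frame(n)); print(n,viewer.calibration(n))
E
```

```text
pics
{'t': 0.0, 'joint_pos': array([ 1.11508211,  0.32183054, -0.07005455,  1.45167543,  0.02261615,
        1.37079719, -0.05686856]), 'qvel': array([ 0.00019186, -0.00052212,  0.0007576 , -0.00083774,  0.00082147,
       -0.00103456, -0.00039574]), 'effort': array([-1.17295775e-03, -4.91291177e+01, -4.04220382e-01, -3.12532675e+01,
       -6.38803560e-02,  4.37011337e-02,  1.54661639e-04]), 'tcp_pos': array([ 0.2939506 , -0.57911347,  0.22145618]), 'eef_rot': array([-1.50645415,  1.56887214,  2.10498933]), 'contact_force': array([ 0.22649362, -0.70497266, -0.53238203]), 'wrist_torque': array([0.00477114, 0.02994441, 0.0398152 ]), 'opening': 1.002739018432247} -0.0187
side {'camera_matrix': array([[417.9708422 ,   0.        , 323.21858628],
       [  0.        , 417.9708422 , 202.75279575],
       [  0.        ,   0.        ,   1.        ]]), 'rvec': array([ 0.66832562, -2.72964625,  1.01080767]), 'tvec': array([0.44262063, 0.2425288 , 0.8592187 ])}
top {'camera_matrix': array([[472.34966955,   0.        , 317.04878539],
       [  0.        , 472.34966955, 194.01012117],
       [  0.        ,   0.        ,   1.        ]]), 'rvec': array([ 2.18155402, -2.01088818,  0.22661184]), 'tvec': array([-0.06896512,  0.51180071,  1.12069658])}
wrist {'camera_matrix': array([[309.70691629,   0.        , 319.8186731 ],
       [  0.        , 309.70691629, 201.56498966],
       [  0.        ,   0.        ,   1.        ]]), 'mount': array([[-1.05458607e-03, -2.84990394e-01,  9.58529793e-01,
        -1.63097116e-01],
       [ 9.99999441e-01, -3.69558695e-04,  9.90334168e-04,
         1.29044906e-03],
       [ 7.19972943e-05,  9.58530301e-01,  2.84990625e-01,
        -7.79553323e-02],
       [ 0.00000000e+00,  0.00000000e+00,  0.00000000e+00,
         1.00000000e+00]])}
```

View pics/side0.png

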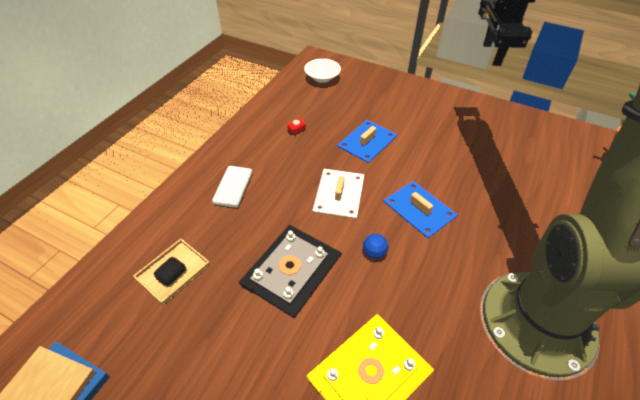

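View pics/top0.png

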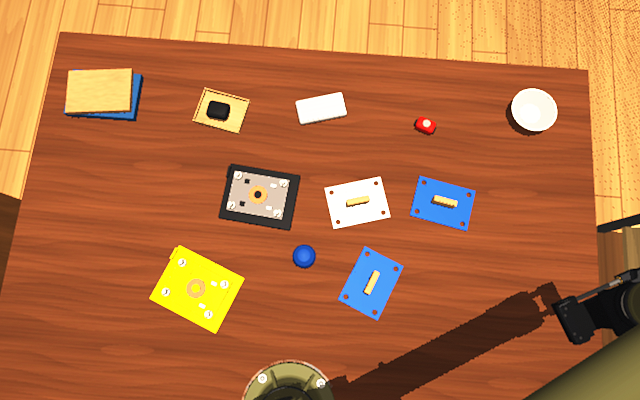

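View pics/wrist0.png

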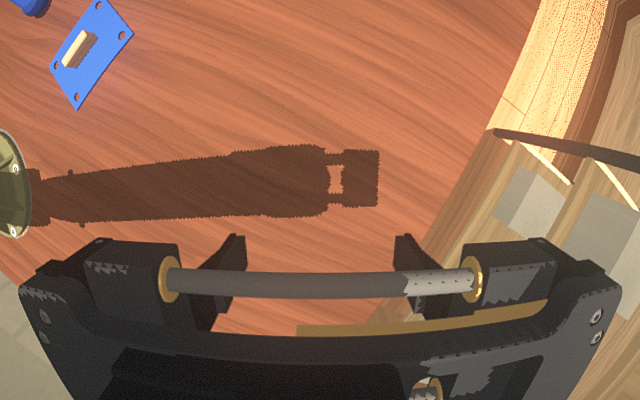

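Candidates in the top view: bare aluminium plate (357,203); blue look-alikes (443,203) and (371,283); the silver power bank (321,108) is no plate. Docks: black (260,197) and yellow (197,289). I choose the bare plate and the black dock, and check both in close crops.

```bash
python3 - <<'E'
import cv2
a=cv2.imread("pics/top0.png"); b=cv2.imread("pics/side0.png")
cv2.imwrite("pics/c1.png",cv2.resize(a[155:240,210:400],None,fx=4.2,fy=4.2,interpolation=cv2.INTER_CUBIC))
cv2.imwrite("pics/c2.png",cv2.resize(b[160:320,230:380],None,fx=3.7,fy=3.7,interpolation=cv2.INTER_CUBIC))
E
```

```text
(no output)
```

View pics/c1.png

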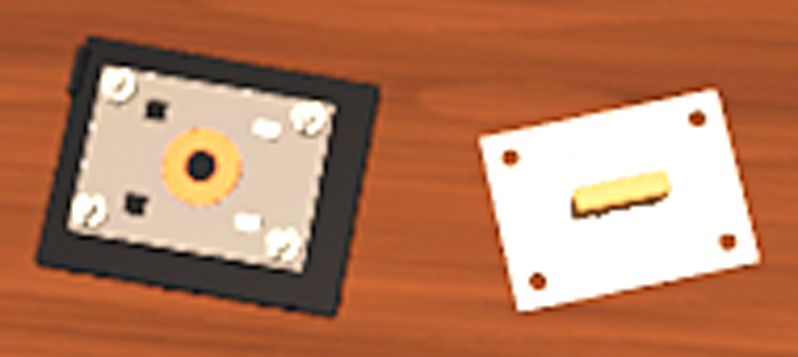

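View pics/c2.png

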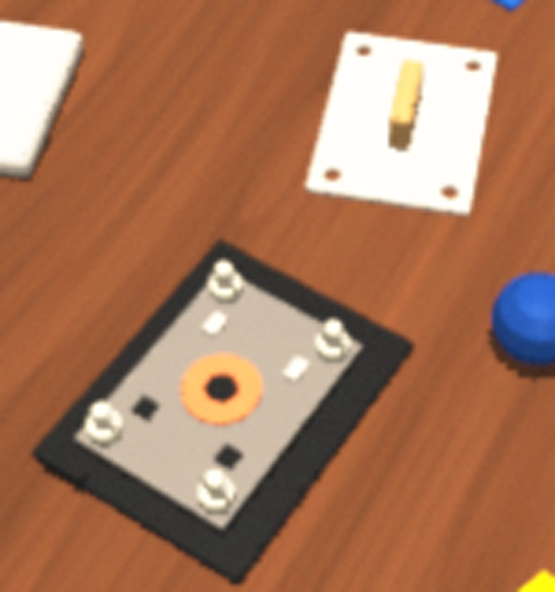

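```bash
cat > h.py <<'E'
import numpy as np, cv2
from scipy.spatial.transform import Rotation as Ro
def ray(cal,px):
    K=cal["camera_matrix"]; R,_=cv2.Rodrigues(cal["rvec"]); t=cal["tvec"]
    d=np.c_[(np.array(px)-K[:2,2])/[K[0,0],K[1,1]],np.ones(len(px))]
    return -R.T@t, d@R
def hit(cal,px,z):
    o,d=ray(cal,px); return o+d*((z-o[2])/d[:,2])[:,None]
def proj(cal,P):
    return cv2.projectPoints(np.array(P,float),cal["rvec"],cal["tvec"],cal["camera_matrix"],None)[0][:,0]
def wT(obs,cal): # camera->world
    T=np.eye(4); T[:3,:3]=Ro.from_euler("xyz",obs["eef_rot"]).as_matrix(); T[:3,3]=obs["tcp_pos"]
    return T@cal["mount"]
def whit(T,cal,px,z):
    K=cal["camera_matrix"]; v=np.array(px,float)-K[:2,2]; rr=np.linalg.norm(v,axis=1); th=rr/K[0,0]
    d=np.c_[v/rr[:,None]*np.sin(th)[:,None],np.cos(th)]@T[:3,:3].T; o=T[:3,3]
    return o+d*((z-o[2])/d[:,2])[:,None]
def wproj(T,cal,P):
    K=cal["camera_matrix"]; c=(np.array(P)-T[:3,3])@T[:3,:3]
    n=np.linalg.norm(c[:,:2],axis=1); th=np.arctan2(n,c[:,2])
    return c[:,:2]/n[:,None]*(th*K[0,0])[:,None]+K[:2,2]
def fit(model,P): # 2D rigid
    m=np.array(model,float); P=np.array(P)[:,:2]; mc=m.mean(0);pc=P.mean(0)
    a=m-mc;b=P-pc; yaw=np.arctan2((a[:,0]*b[:,1]-a[:,1]*b[:,0]).sum(),(a*b).sum())
    c,s=np.cos(yaw),np.sin(yaw);R=np.array([[c,-s],[s,c]]); t=pc-R@mc
    return t,yaw,P-(m@R.T+t)
E
python3 - <<'E'
from h import *
from workcell import viewer
cal=viewer.calibration("top"); cs=viewer.calibration("side")
f=lambda L,s,o:(np.array(L)+.5)/s-.5+np.array(o)
H=f([(510,157),(697,118),(728,241),(538,281)],4.2,(210,155))
h=hit(cal,H,.0045)
# image left = +y?, up=+x
mod=[(40,60),(40,-60),(-40,-60),(-40,60)]
mod=np.array(mod)/1000
print("plate",*fit(mod,h))
S=f([(364,50),(473,66),(450,192),(332,174)],3.7,(230,160))
hs=hit(cs,S,.0045);print(hs)
D=f([(89,38),(379,85),(336,318),(38,264)],4.2,(210,155))
print("foot",*fit(np.array([(75,95),(75,-95),(-75,-95),(-75,95)])/1000,hit(cal,D,.008)))
T=f([(121,80),(312,116),(287,240),(94,206)],4.2,(210,155))
print("tips",*fit(mod,hit(cal,T,.036)))
p=f([(223,268),(332,328),(215,478),(100,410)],3.7,(230,160))
print("tips side", hit(cs,p,.041))
P=f([(620,186)],4.2,(210,155)); print("bar",hit(cal,P,.0345))
E
```

```text
plate [ 0.5152009  -0.13098961] 0.29197897722093813 [[ 2.52729501e-06 -1.13077467e-04]
 [-8.69583012e-05  1.87229377e-04]
 [-2.71168541e-05 -2.84563091e-05]
 [ 1.11547860e-04 -4.56956008e-05]]
[[ 0.57291832 -0.17265818  0.0045    ]
 [ 0.49619966 -0.1949454   0.0045    ]
 [ 0.46159228 -0.08067484  0.0045    ]
 [ 0.5389342  -0.05775494  0.0045    ]]
foot [0.50915482 0.12199764] -0.09109584802899512 [[-0.00189829 -0.00210644]
 [-0.0003063   0.00249178]
 [ 0.0005535   0.00180414]
 [ 0.00165109 -0.00218948]]
tips [0.51187918 0.12319289] -0.09934567985281405 [[ 1.01581786e-04 -3.01098990e-05]
 [-1.12518844e-03  7.59149719e-04]
 [ 8.16081494e-04  3.33431709e-04]
 [ 2.07525160e-04 -1.06247153e-03]]
tips side [[0.54905769 0.06723073 0.041     ]
 [0.46924689 0.07539761 0.041     ]
 [0.48021063 0.19391236 0.041     ]
 [0.5603999  0.18684607 0.041     ]]
bar [[ 0.51662398 -0.1294511   0.0345    ]]
```

```bash
cat >> h.py <<'E'
def plan(o,target_tcp,yaw=None):
    R=Ro.from_euler("xyz",o["eef_rot"]).as_matrix()
    d=R.T@(np.array(target_tcp)-o["tcp_pos"])*1000
    print("axes x",R[:,0].round(4),"y",R[:,1].round(4),"z",R[:,2].round(4)," delta mm",d.round(1))
    if yaw is not None:
        # tool y should be along +-(cos yaw, sin yaw)
        a=np.arctan2(R[1,1],R[0,1]); e=(yaw-a+np.pi/2)%np.pi-np.pi/2
        print("world yaw err",e," => roll about tool x (down):",-e)
E
python3 - <<'E'
from h import *
from workcell import r
o=r.get_obs(); plan(o,[.50,-.135,.2],.292)
E
```

```text
axes x [-7.0e-04  1.2e-03 -1.0e+00] y [ 0.4528 -0.8916 -0.0014] z [-8.916e-01 -4.528e-01  1.000e-04]  delta mm [  22.2 -302.8 -384.7]
world yaw err 1.3929449658586712  => roll about tool x (down): -1.3929449658586712
```

Request:
arm_command:
  gripper: [1,1,1,1,1]
  delta_pos:
    - [2,-33,-42]
    - [4,-66,-84]
    - [6,-99,-126]
    - [8,-132,-168]
    - [10,-165,-210]
  roll: [-0.15,-0.3,-0.45,-0.6,-0.75]
  grip_force: 30

```text
t: 0.78
tcp_pos: [0.4072, -0.3356, 0.2124]
eef_rot: [-0.07, 1.571, -1.987]
contact_force: [0.7, 0.2, -0.6]
opening: 1.004
```

```bash
python3 - <<'E'
from h import *
from workcell import r
o=r.get_obs(); plan(o,[.50,-.135,.2],.292); print(o["t"],o["tcp_pos"])
E
```

```text
axes x [-1.e-04 -2.e-04 -1.e+00] y [ 0.9407 -0.3392 -0.    ] z [-3.392e-01 -9.407e-01  2.000e-04]  delta mm [  12.3   19.2 -220.2]
world yaw err 0.6380406136113557  => roll about tool x (down): -0.6380406136113557
0.775 [ 0.40723441 -0.33563997  0.21235965]
```

Request:
arm_command:
  gripper: [1,1,1,1,1]
  delta_pos:
    - [3,5,-55]
    - [6,10,-110]
    - [9,14,-165]
    - [12,19,-220]
    - [12,19,-220]
  roll: [-0.16,-0.32,-0.48,-0.638,-0.638]

```text
t: 1.4
tcp_pos: [0.5017, -0.1316, 0.2004]
eef_rot: [2.665, 1.569, 1.391]
contact_force: [-1.2, -0.2, -0.3]
opening: 0.999
```

```bash
python3 - <<'E'
from h import *
from workcell import r,viewer
o=r.get_obs(); plan(o,[.515,-.131,.1],.292); print(o["t"],o["tcp_pos"],o["joint_pos"].round(2))
im=viewer.grab_frame("wrist"); cv2.imwrite("pics/w1.png",im)
np.savez("w1.npz",T=wT(o,viewer.calibration("wrist")))
E
```

```text
axes x [ 4.0e-04  2.1e-03 -1.0e+00] y [0.9563 0.2925 0.001 ] z [ 0.2925 -0.9563 -0.0019]  delta mm [100.4  12.8   3.5]
world yaw err -0.004835166720191131  => roll about tool x (down): 0.004835166720191131
1.4 [ 0.50169124 -0.13162633  0.20039279] [ 0.71  0.08 -0.53  1.79  0.04  1.28  0.47]
```

View pics/w1.png

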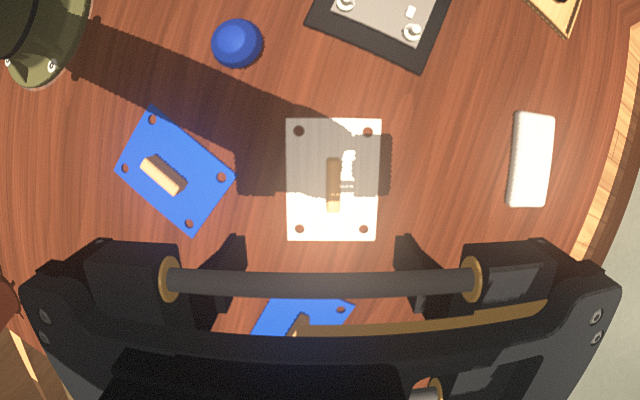

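```bash
python3 - <<'E'
import cv2
a=cv2.imread("pics/w1.png"); cv2.imwrite("pics/c3.png",cv2.resize(a[110:250,275:395],None,fx=4.2,fy=4.2,interpolation=cv2.INTER_CUBIC))
E
```

```text
(no output)
```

View pics/c3.png

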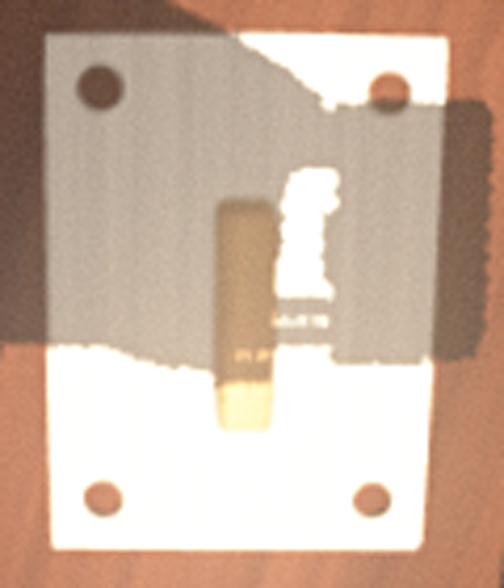

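```bash
python3 - <<'E'
from h import *
from workcell import viewer
T=np.load("w1.npz")["T"];cal=viewer.calibration("wrist")
px=(np.array([(100,88),(390,93),(372,500),(103,499)])+.5)/4.2-.5+[275,110]
print(*fit(np.array([(-40,60),(40,60),(40,-60),(-40,-60)])/1000,whit(T,cal,px,.0045)))
E
```

```text
[ 0.51730424 -0.13186862] 0.28811339052286444 [[-3.85701294e-05  1.35800366e-04]
 [ 9.03453531e-06 -4.24373437e-05]
 [ 4.39531967e-05  5.53408649e-05]
 [-1.44176026e-05 -1.48703887e-04]]
```

```bash
python3 - <<'E'
from h import *
from workcell import r
o=r.get_obs(); plan(o,[.517,-.132,.07],.288); print(o["t"],o["tcp_pos"])
E
```

```text
axes x [-4.e-04  2.e-04 -1.e+00] y [ 9.578e-01  2.873e-01 -3.000e-04] z [ 2.873e-01 -9.578e-01 -4.000e-04]  delta mm [130.3  16.5   1.8]
world yaw err -0.003438753939263739  => roll about tool x (down): 0.003438753939263739
1.45 [ 0.50069614 -0.13504102  0.20031975]
```

Request:
arm_command:
  gripper: [0.5,0.5,0.5,0.5]
  delta_pos:
    - [45,16.5,2]
    - [90,16.5,2]
    - [130,16.5,2]
    - [130,16.5,2]
  roll: [0,0.003,0.003,0.003]

```text
t: 1.95
tcp_pos: [0.5133, -0.1356, 0.0675]
eef_rot: [-2.099, 1.563, 2.895]
contact_force: [0.1, -0.5, 0.4]
opening: 0.633
```

```bash
python3 - <<'E'
from h import *
from workcell import r,viewer
o=r.get_obs(); plan(o,[.517,-.132,.009],.288); print(o["t"],o["tcp_pos"],o["contact_force"],o["opening"])
im=viewer.grab_frame("wrist"); cv2.imwrite("pics/w2.png",im)
E
```

```text
axes x [-0.0071  0.0018 -1.    ] y [ 0.9607  0.2776 -0.0064] z [ 0.2776 -0.9607 -0.0037]  delta mm [58.5  5.  -2.2]
world yaw err 0.006658613513786493  => roll about tool x (down): -0.006658613513786493
1.95 [ 0.5132546  -0.13561423  0.06747468] [ 0.09027515 -0.46002272  0.44797513] 0.6331302071903223
```

View pics/w2.png

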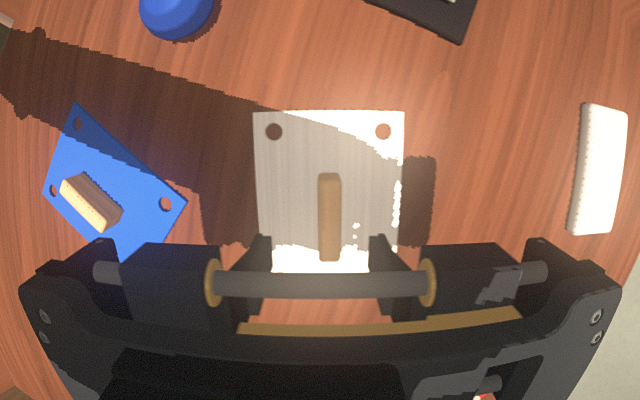

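Request:
arm_command:
  gripper: [0.5,0.5,0.5,0.5]
  delta_pos:
    - [20,0,0]
    - [40,0,0]
    - [50,0,0]
    - [50,0,0]
  roll: [0,0,0,0]

```text
t: 2.5
tcp_pos: [0.5171, -0.1352, 0.0213]
eef_rot: [0.616, 1.57, -0.672]
contact_force: [0.3, 0.3, 0.5]
opening: 0.5
```

```bash
python3 - <<'E'
from h import *
from workcell import r,viewer
o=r.get_obs(); plan(o,[.517,-.132,.009],.288); print(o["t"],o["tcp_pos"],o["contact_force"],o["opening"])
im=viewer.grab_frame("wrist"); cv2.imwrite("pics/w3.png",im)
E
```

```text
axes x [ 7.e-04 -6.e-04 -1.e+00] y [9.601e-01 2.795e-01 5.000e-04] z [ 2.795e-01 -9.601e-01  7.000e-04]  delta mm [12.3  0.8 -3.1]
world yaw err 0.004725193664576244  => roll about tool x (down): -0.004725193664576244
2.5 [ 0.51707475 -0.13518611  0.02133813] [0.26267945 0.27647176 0.50246615] 0.499807322915336
```

View pics/w3.png

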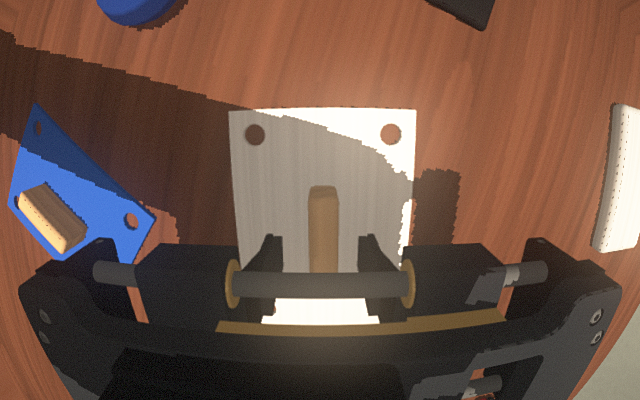

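Request:
arm_command:
  gripper: [0.5,0.5,0.1,0.1,0.1]
  delta_pos:
    - [6,0.5,-3]
    - [11.5,0.5,-3]
    - [11.5,0.5,-3]
    - [11.5,0.5,-3]
    - [11.5,0.5,-3]
  roll: [-0.004,-0.004,-0.004,-0.004,-0.004]
  grip_force: 40

```text
t: 3.18
tcp_pos: [0.5164, -0.1317, 0.0092]
eef_rot: [0.644, 1.571, -0.639]
contact_force: [-0.2, -0.6, 0.7]
opening: 0.243
```

Request:
arm_command:
  gripper: [0.1,0.1]
  delta_pos:
    - [0,0,0]
    - [0,0,0]
  roll: [0,0]

```text
t: 3.42
tcp_pos: [0.5166, -0.1317, 0.0092]
eef_rot: [0.953, 1.57, -0.33]
contact_force: [0.4, 0.1, 0.2]
opening: 0.178
```

```bash
python3 - <<'E'
from h import *
from workcell import r,viewer
o=r.get_obs(); plan(o,[.517,-.132,.009],.288); print(o["t"],o["tcp_pos"],o["contact_force"],o["opening"])
T=wT(o,viewer.calibration("wrist"));im=viewer.grab_frame("wrist"); cv2.imwrite("pics/w4.png",im); np.savez("w4.npz",T=T)
cv2.imwrite("pics/c4.png",cv2.resize(im[90:290,200:440],None,fx=3,fy=3,interpolation=cv2.INTER_CUBIC))
E
```

```text
axes x [ 5.e-04 -2.e-04 -1.e+00] y [9.588e-01 2.840e-01 5.000e-04] z [ 2.840e-01 -9.588e-01  3.000e-04]  delta mm [0.2 0.3 0.5]
world yaw err 1.7950423191859244e-05  => roll about tool x (down): -1.7950423191859244e-05
3.425 [ 0.51657318 -0.13165292  0.00922895] [0.42627535 0.10709019 0.19104452] 0.17827259689615554
```

View pics/c4.png

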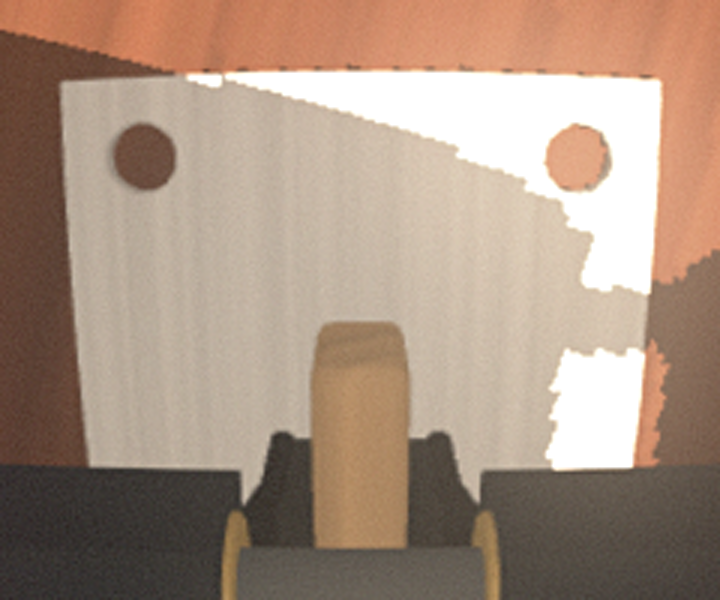

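```bash
python3 - <<'E'
from h import *
from workcell import r,viewer
cal=viewer.calibration("wrist");T=np.load("w4.npz")["T"]
px=(np.array([(144,157),(579,157)])+.5)/3-.5+[200,90]
P=whit(T,cal,px,.0045);print(P,np.linalg.norm(P[0]-P[1]))
t,y,e=fit(np.array([(-40,60),(40,60)])/1000,P);print(t,y)
o=r.get_obs()
R=Ro.from_euler("xyz",o["eef_rot"]).as_matrix()
print("plate centre in tool (y,z) mm",(R.T@(np.r_[t,.0045]-o["tcp_pos"])*1000))
a=np.arctan2(R[1,1],R[0,1]);print("tool yaw",a,"plate rel",y-a)
plan(o,[.51,-.03,.14],-.095)
E
```

```text
[[ 0.46113274 -0.08439298  0.0045    ]
 [ 0.53769875 -0.06170485  0.0045    ]] 0.07985678328509915
[ 0.51646236 -0.13057642] 0.28807828909857847
plate centre in tool (y,z) mm [ 4.6925181   0.20722755 -1.03282587]
tool yaw 0.2880265098279616 plate rel 5.1779270616891804e-05
axes x [ 5.e-04 -2.e-04 -1.e+00] y [9.588e-01 2.841e-01 4.000e-04] z [ 2.841e-01 -9.588e-01  3.000e-04]  delta mm [-130.8   22.6  -99.3]
world yaw err -0.3830265098279617  => roll about tool x (down): 0.3830265098279617
```

Request:
arm_command:
  gripper: [0.1,0.1,0.1,0.1,0.1]
  delta_pos:
    - [-30,0,0]
    - [-65,2,-10]
    - [-100,9,-40]
    - [-130,16,-70]
    - [-130,22,-99]
  roll: [0,0.05,0.15,0.25,0.38]

```text
t: 4.1
tcp_pos: [0.5108, -0.0294, 0.1416]
eef_rot: [1.427, 1.566, -0.24]
contact_force: [0.6, -0.7, -2.2]
opening: 0.179
```

Request:
arm_command:
  gripper: [0.1,0.1,0.1,0.1]
  delta_pos:
    - [0,0,0]
    - [0,0,0]
    - [0,0,0]
    - [0,0,0]
  roll: [0,0,0,0]

```text
t: 4.6
tcp_pos: [0.5091, -0.0313, 0.1387]
eef_rot: [-1.576, 1.57, 3.043]
contact_force: [-0.7, 0.2, -2.1]
opening: 0.182
```

```bash
python3 - <<'E'
from h import *
from workcell import r,viewer
o=r.get_obs(); plan(o,[.511,.122,.14],-.095); print(o["t"],o["tcp_pos"],o["contact_force"],o["wrist_torque"],o["opening"])
T=wT(o,viewer.calibration("wrist"));im=viewer.grab_frame("wrist"); cv2.imwrite("pics/w5.png",im); np.savez("w5.npz",T=T)
E
```

```text
axes x [-7.e-04  1.e-04 -1.e+00] y [ 9.957e-01 -9.310e-02 -7.000e-04] z [-0.0931 -0.9957 -0.    ]  delta mm [  -1.3  -12.4 -152.9]
world yaw err -0.0017354407861687182  => roll about tool x (down): 0.0017354407861687182
4.6 [ 0.50909732 -0.031346    0.13865113] [-0.68161196  0.2224411  -2.06398689] [-0.05075972 -0.11033493 -0.00097108] 0.18204004949845107
```

View pics/w5.png

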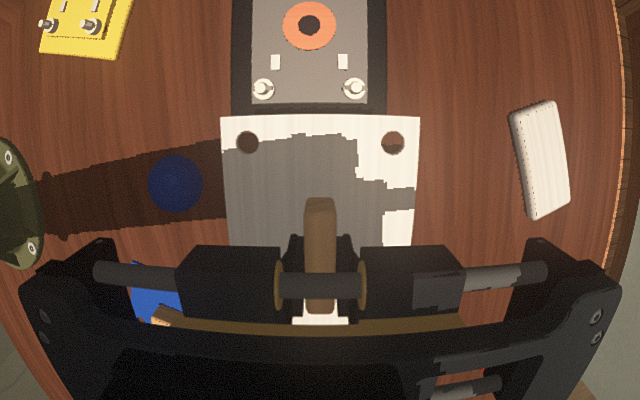

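```bash
python3 - <<'E'
import cv2
a=cv2.imread("pics/w5.png"); cv2.imwrite("pics/c5.png",cv2.resize(a[60:120,225:395],None,fx=4.7,fy=4.7,interpolation=cv2.INTER_CUBIC))
E
```

```text
(no output)
```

View pics/c5.png

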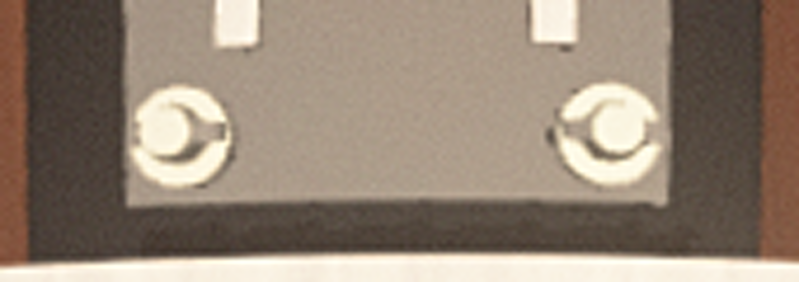

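```bash
python3 - <<'E'
from h import *
from workcell import viewer
cal=viewer.calibration("wrist");T=np.load("w5.npz")["T"];print(T[:3,3])
f=lambda L:(np.array(L)+.5)/4.7-.5+[225,60]
m=np.array([(-40,-60),(40,-60)])/1000
for nm,L,zs in (("tip",[(163,132),(621,127)],(.037,.041,.045)),("shoulder",[(181,136),(608,134)],(.022,.026,.030)),("foot bottom edge? corners x",[(25,250),(763,250)],(.008,))):
  for z in zs:
    P=whit(T,cal,f(L),z); t,y,e=fit(m,P); print(nm,z,np.linalg.norm(P[0]-P[1]).round(4),"centre",t.round(4),"yaw",y.round(4))
E
```

```text
[0.51695623 0.04517617 0.30174677]
tip 0.037 0.0825 centre [0.5142 0.1278] yaw -0.0917
tip 0.041 0.0812 centre [0.5143 0.1275] yaw -0.0917
tip 0.045 0.08 centre [0.5144 0.1272] yaw -0.0917
shoulder 0.022 0.0811 centre [0.5144 0.1279] yaw -0.0976
shoulder 0.026 0.08 centre [0.5146 0.1276] yaw -0.0976
shoulder 0.03 0.0788 centre [0.5147 0.1272] yaw -0.0976
foot bottom edge? corners x 0.008 0.1502 centre [0.5115 0.107 ] yaw -0.1006
```

```bash
python3 - <<'E'
from h import *
from workcell import r
o=r.get_obs(); plan(o,[.5141,.1265,.075],-.0945); print(o["tcp_pos"])
E
```

```text
axes x [-6.e-04  1.e-04 -1.e+00] y [ 9.957e-01 -9.290e-02 -6.000e-04] z [-0.0929 -0.9957 -0.    ]  delta mm [  63.7   -9.7 -157.4]
world yaw err -0.0015044137483724018  => roll about tool x (down): 0.0015044137483724018
[ 0.50915024 -0.03114066  0.13874254]
```

Request:
arm_command:
  gripper: [0.1,0.1,0.1,0.1,0.1]
  delta_pos:
    - [0,-3,-40]
    - [0,-6,-85]
    - [0,-9.7,-130]
    - [20,-9.7,-157.4]
    - [45,-9.7,-157.4]
  roll: [0,0,0,0.001,0.001]

```text
t: 5.28
tcp_pos: [0.5146, 0.1304, 0.0942]
eef_rot: [2.398, 1.568, 0.739]
contact_force: [-0.5, -0.9, -2.3]
opening: 0.179
```

Request:
arm_command:
  gripper: [0.1,0.1,0.1,0.1,0.1]
  delta_pos:
    - [15,0,0]
    - [18,0,0]
    - [18,0,0]
    - [18,0,0]
    - [18,0,0]
  roll: [0,0,0,0,0]

```text
t: 5.9
tcp_pos: [0.5146, 0.1271, 0.0767]
eef_rot: [1.566, 1.57, -0.099]
contact_force: [0.5, -0.2, -0.7]
opening: 0.181
```

```bash
python3 - <<'E'
from h import *
from workcell import r,viewer
o=r.get_obs(); plan(o,[.5141,.1265,.075],-.0945); print(o["t"],o["tcp_pos"],o["contact_force"],o["wrist_torque"],o["opening"])
T=wT(o,viewer.calibration("wrist"));im=viewer.grab_frame("wrist"); cv2.imwrite("pics/w6.png",im); np.savez("w6.npz",T=T)
s=viewer.grab_frame("side"); cv2.imwrite("pics/s6.png",s)
cv2.imwrite("pics/c6.png",np.vstack([cv2.resize(im[120:170,220:420],(800,200),interpolation=cv2.INTER_CUBIC),cv2.resize(s[190:310,230:390],(520,390),interpolation=cv2.INTER_CUBIC).copy() if 0 else cv2.copyMakeBorder(cv2.resize(s[190:310,230:390],(520,390),interpolation=cv2.INTER_CUBIC),0,0,0,280,cv2.BORDER_CONSTANT)]))
E
```

```text
axes x [ 1.3e-03 -1.0e-04 -1.0e+00] y [ 0.9956 -0.0932  0.0013] z [-0.0932 -0.9957  0.    ]  delta mm [ 1.7 -0.4  0.7]
world yaw err -0.0011924872604114345  => roll about tool x (down): 0.0011924872604114345
5.9 [0.51459654 0.12711315 0.07671113] [ 0.5050914  -0.15680477 -0.7326695 ] [-0.02912128 -0.11141427  0.02273804] 0.18062110119852892
```

View pics/c6.png

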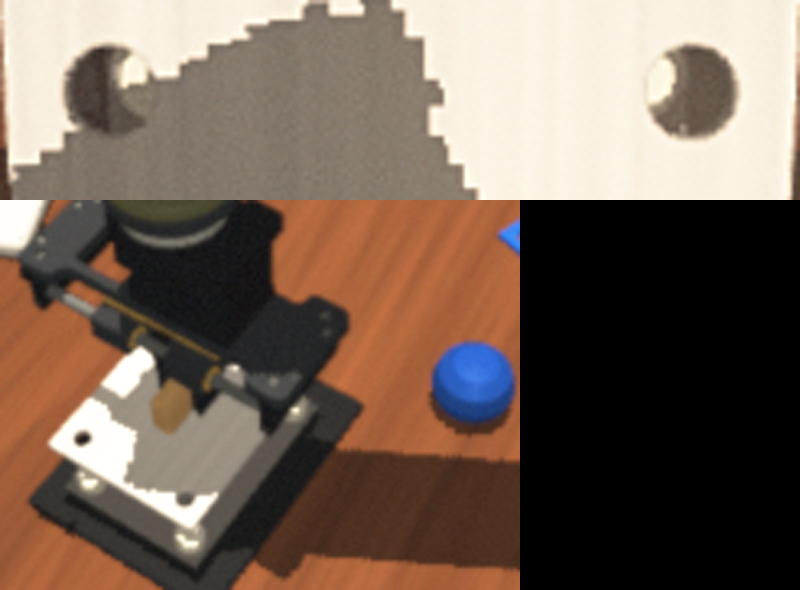

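```bash
python3 - <<'E'
import cv2,numpy as np
a=cv2.imread("pics/w6.png"); f=lambda x:cv2.resize(a[126:160,x:x+34],(390,390),interpolation=cv2.INTER_CUBIC)
cv2.imwrite("pics/c7.png",np.hstack([f(230),f(376)]))
E
```

```text
(no output)
```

View pics/c7.png

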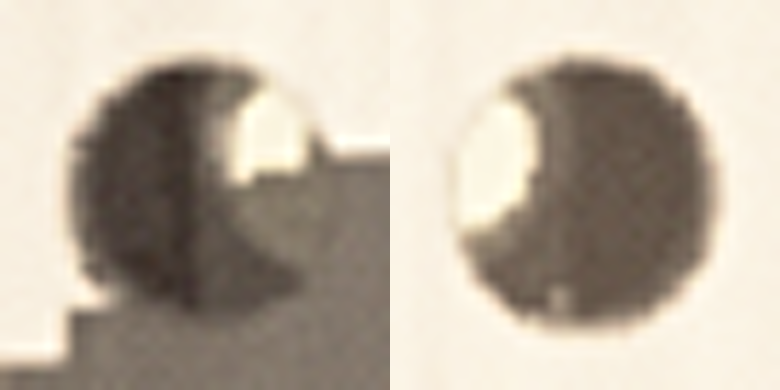

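```bash
python3 - <<'E'
from h import *
from workcell import viewer
cal=viewer.calibration("wrist");T=np.load("w6.npz")["T"]
s=390/34
g=lambda L,R:(np.array([L,R])+.5)/s-.5+[[230,126],[376,126]]
m=np.array([(-40,60),(40,60)])/1000
for nm,a,zs in (("hole",g((200,186),(196,190)),(.072,)),("tip",g((312,172),(66,165)),(.037,.041,.045,.049))):
  for z in zs:
    P=whit(T,cal,a,z); t,y,e=fit(m,P); print(nm,z,np.linalg.norm(P[0]-P[1]).round(4),"centre",t.round(4),"yaw",y.round(4))
E
```

```text
hole 0.072 0.0802 centre [0.5151 0.1283] yaw -0.0959
tip 0.037 0.0824 centre [0.5148 0.126 ] yaw -0.0889
tip 0.041 0.0808 centre [0.5149 0.1263] yaw -0.0889
tip 0.045 0.0792 centre [0.5149 0.1267] yaw -0.0889
tip 0.049 0.0776 centre [0.5149 0.127 ] yaw -0.0889
```

Request:
arm_command:
  gripper: [0.1,0.1,0.1,0.1,0.1]
  delta_pos:
    - [7,0,1.7]
    - [14,0,1.7]
    - [18,0,1.7]
    - [18,0,1.7]
    - [18,0,1.7]
  roll: [-0.003,-0.003,-0.003,-0.003,-0.003]

```text
t: 6.62
tcp_pos: [0.514, 0.1256, 0.0581]
eef_rot: [2.001, 1.571, 0.34]
contact_force: [0.0, 0.4, -1.9]
opening: 0.183
```

```bash
python3 - <<'E'
from h import *
from workcell import r,viewer
o=r.get_obs(); plan(o,[.5141,.1248,.057],-.092); print(o["t"],o["tcp_pos"],o["contact_force"],o["wrist_torque"],o["opening"])
T=wT(o,viewer.calibration("wrist"));im=viewer.grab_frame("wrist"); np.savez("w7.npz",T=T);cv2.imwrite("pics/w7.png",im)
a=im;f=lambda x:cv2.resize(a[126:160,x:x+34],(390,390),interpolation=cv2.INTER_CUBIC)
cv2.imwrite("pics/c8.png",np.hstack([f(230),f(376)]))
E
```

```text
axes x [ 1.e-04  0.e+00 -1.e+00] y [ 9.96e-01 -8.97e-02  1.00e-04] z [-8.97e-02 -9.96e-01 -1.00e-04]  delta mm [1.1 0.2 0.8]
world yaw err -0.002132550352056617  => roll about tool x (down): 0.002132550352056617
6.625 [0.51401871 0.12564425 0.05810273] [ 0.02109492  0.38432104 -1.86691467] [-0.02784589 -0.05855694 -0.05223744] 0.18266397229423065
```

View pics/c8.png

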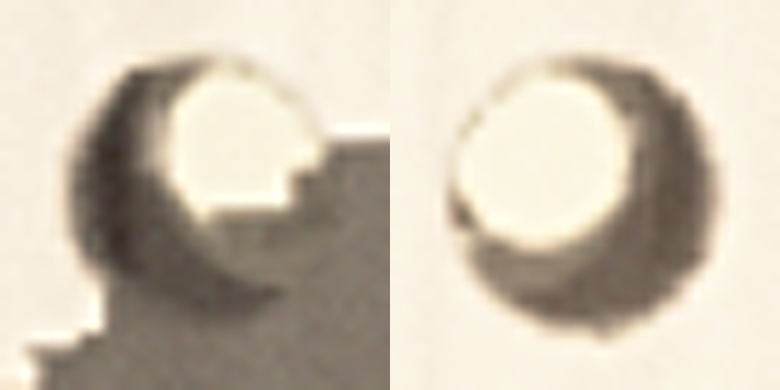

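```bash
python3 - <<'E'
from h import *
from workcell import viewer
cal=viewer.calibration("wrist");T=np.load("w7.npz")["T"]
s=390/34
g=lambda L,R:(np.array([L,R])+.5)/s-.5+[[230,126],[376,126]]
m=np.array([(-40,60),(40,60)])/1000
for nm,a,zs in (("hole",g((200,186),(196,190)),(.0534,)),("tip",g((250,155),(156,161)),(.037,.041,.045,.049))):
  for z in zs:
    P=whit(T,cal,a,z); t,y,e=fit(m,P); print(nm,z,np.linalg.norm(P[0]-P[1]).round(4),"centre",t.round(4),"yaw",y.round(4))
E
```

```text
hole 0.0534 0.0802 centre [0.5145 0.1268] yaw -0.0924
tip 0.037 0.0831 centre [0.5147 0.1268] yaw -0.0936
tip 0.041 0.0812 centre [0.5147 0.1271] yaw -0.0936
tip 0.045 0.0794 centre [0.5148 0.1275] yaw -0.0936
tip 0.049 0.0776 centre [0.5148 0.1278] yaw -0.0936
```

Request:
arm_command:
  gripper: [0.1,0.1,0.1,0.1]
  delta_pos:
    - [1,0.2,-0.6]
    - [3,0.2,-0.6]
    - [4,0.2,-0.6]
    - [4,0.2,-0.6]
  roll: [0,0,0,0]

```text
t: 7.18
tcp_pos: [0.514, 0.126, 0.0539]
eef_rot: [-0.957, 1.57, -2.618]
contact_force: [0.5, -0.6, -1.5]
opening: 0.183
```

Request:
arm_command:
  gripper: [0.1,0.1,0.1]
  delta_pos:
    - [1,0,0]
    - [2,0,0]
    - [2,0,0]
  roll: [0,0,0]

```text
t: 7.55
tcp_pos: [0.5141, 0.1261, 0.0519]
eef_rot: [-1.122, 1.571, -2.782]
contact_force: [-0.3, 0.3, -1.2]
opening: 0.18
```

Request:
arm_command:
  gripper: [0.1,0.1,0.1]
  delta_pos:
    - [1,0,0]
    - [1.5,0,0]
    - [1.5,0,0]
  roll: [0,0,0]

```text
t: 7.92
tcp_pos: [0.5141, 0.1261, 0.0504]
eef_rot: [-1.022, 1.571, -2.683]
contact_force: [0.2, 0.1, -0.5]
opening: 0.179
```

```bash
python3 - <<'E'
from h import *
from workcell import r,viewer
o=r.get_obs(); print(o["t"],o["tcp_pos"],o["contact_force"],o["wrist_torque"],o["opening"])
im=viewer.grab_frame("wrist"); cv2.imwrite("pics/w8.png",im)
a=im;f=lambda x:cv2.resize(a[126:160,x:x+34],(390,390),interpolation=cv2.INTER_CUBIC)
cv2.imwrite("pics/c9.png",np.hstack([f(230),f(376)]))
E
```

```text
7.925 [0.51410224 0.12607669 0.05043714] [ 0.17025647  0.05693888 -0.45845431] [-0.02772409 -0.0866672   0.04440729] 0.17859832189264088
```

View pics/c9.png

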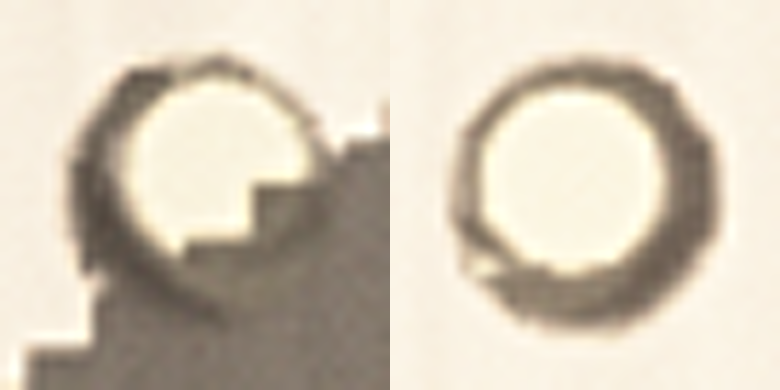

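Request:
arm_command:
  gripper: [0.1,0.1,0.1]
  delta_pos:
    - [1,0,0]
    - [1.5,0,0]
    - [1.5,0,0]
  roll: [0,0,0]

```text
t: 8.35
tcp_pos: [0.5141, 0.1261, 0.049]
eef_rot: [-0.809, 1.571, -2.47]
contact_force: [-0.3, -0.3, -1.8]
opening: 0.182
```

Request:
arm_command:
  gripper: [0.1,0.1]
  delta_pos:
    - [1,0,0]
    - [1,0,0]
  roll: [0,0]

```text
t: 8.6
tcp_pos: [0.5141, 0.1261, 0.0479]
eef_rot: [-1.035, 1.571, -2.696]
contact_force: [-0.4, -0.6, -1.7]
opening: 0.184
```

```bash
python3 - <<'E'
from h import *
from workcell import r,viewer
o=r.get_obs(); print(o["t"],o["tcp_pos"],o["contact_force"],o["wrist_torque"],o["opening"])
E
```

```text
8.6 [0.51407181 0.12608887 0.04791384] [-0.3811071  -0.58494611 -1.73753741] [-0.01139974 -0.06781007  0.01456148] 0.1837860352207054
```

Request:
arm_command:
  gripper: [0.1,0.1]
  delta_pos:
    - [1,0,0]
    - [1,0,0]
  roll: [0,0]

```text
t: 8.85
tcp_pos: [0.514, 0.1261, 0.0469]
eef_rot: [-1.181, 1.571, -2.841]
contact_force: [0.9, 0.8, -1.5]
opening: 0.183
```

Request:
arm_command:
  gripper: [0.1,0.1]
  delta_pos:
    - [0.7,0,0]
    - [0.7,0,0]
  roll: [0,0]

```text
t: 9.1
tcp_pos: [0.5141, 0.1262, 0.0463]
eef_rot: [-1.454, 1.571, -3.115]
contact_force: [-0.4, 0.9, -1.1]
opening: 0.183
```

```bash
python3 - <<'E'
from h import *
from workcell import r,viewer
o=r.get_obs(); print(o["t"],o["tcp_pos"],o["contact_force"],o["wrist_torque"],o["opening"])
im=viewer.grab_frame("wrist"); cv2.imwrite("pics/w9.png",im)
a=im;f=lambda x:cv2.resize(a[126:160,x:x+34],(390,390),interpolation=cv2.INTER_CUBIC)
cv2.imwrite("pics/c10.png",np.hstack([f(230),f(376)]))
E
```

```text
9.1 [0.5140533  0.12619852 0.04630843] [-0.41930966  0.93107781 -1.10578265] [ 0.10210494  0.09476433 -0.03559888] 0.1827102088977627
```

View pics/c10.png

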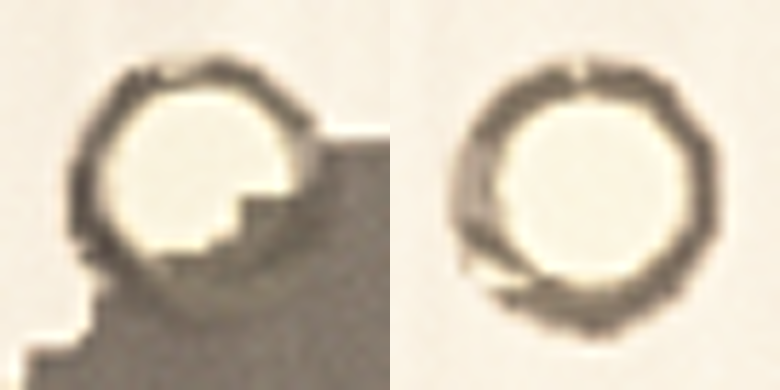

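Request:
arm_command:
  gripper: [0.1,0.1]
  delta_pos:
    - [0.6,0,0]
    - [0.6,0,0]
  roll: [0,0]

```text
t: 9.4
tcp_pos: [0.5141, 0.1262, 0.0458]
eef_rot: [-1.686, 1.571, 2.937]
contact_force: [-1.5, 0.5, 0.8]
opening: 0.182
```

```bash
python3 - <<'E'
from workcell import r
o=r.get_obs(); print(o["t"],o["tcp_pos"],o["contact_force"],o["wrist_torque"],o["opening"])
E
```

```text
9.4 [0.51410767 0.12624544 0.04584639] [-1.4911318   0.47975847  0.81578748] [ 0.15284157  0.27822071 -0.03408122] 0.18156972037748154
```

Request:
arm_command:
  gripper: [0.3,0.5,0.5,0.5]
  delta_pos:
    - [0,0,0]
    - [0,0,0]
    - [-30,0,0]
    - [-80,0,0]
  roll: [0,0,0,0]

```text
t: 9.9
tcp_pos: [0.5129, 0.1255, 0.1251]
eef_rot: [-1.387, 1.567, -3.048]
contact_force: [0.9, 0.3, 0.0]
opening: 0.483
```

```bash
python3 - <<'E'
from h import *
from workcell import r,viewer
o=r.get_obs(); print(o["t"],o["tcp_pos"],o["contact_force"],o["wrist_torque"],o["opening"])
im=viewer.grab_frame("wrist"); cv2.imwrite("pics/w10.png",im)
s=viewer.grab_frame("side"); cv2.imwrite("pics/s10.png",s)
cv2.imwrite("pics/c11.png",np.hstack([cv2.resize(im[90:290,200:440],(480,400)),cv2.resize(s[200:320,230:350],(320,400)[:1]*1+(400,) if 0 else (320,320)) if 0 else cv2.copyMakeBorder(cv2.resize(s[200:320,230:350],(320,320),interpolation=cv2.INTER_CUBIC),0,80,0,0,cv2.BORDER_CONSTANT)]))
E
```

```text
9.9 [0.51290643 0.125463   0.1250744 ] [0.94336483 0.34630324 0.0457331 ] [-0.04971012 -0.11572043 -0.05267249] 0.48321694118136155
```

View pics/c11.png

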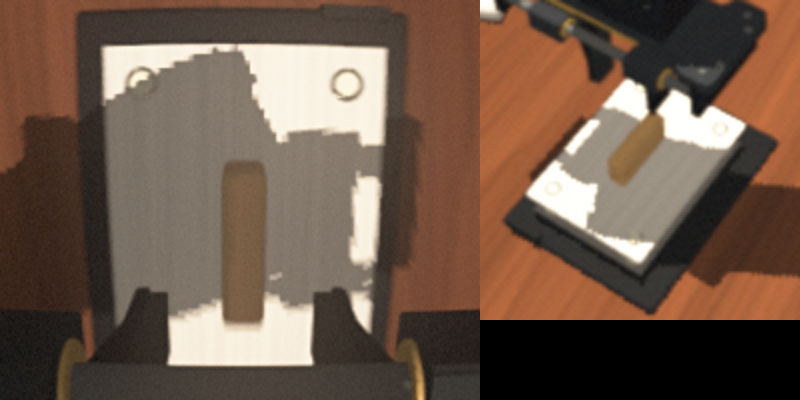

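```bash
python3 - <<'E'
from h import *
from workcell import r
o=r.get_obs(); plan(o,[.520,.1865,.06],-.093); print(o["tcp_pos"])
E
```

```text
axes x [ 0.01    0.0011 -0.9999] y [ 0.9959 -0.0899  0.0099] z [-0.0898 -0.996  -0.0019]  delta mm [ 71.1  -4.1 -59. ]
world yaw err -0.0030127824333106012  => roll about tool x (down): 0.0030127824333106012
[0.51804433 0.12727069 0.13104392]
```

Request:
arm_command:
  gripper: [0,0,0,0,0]
  delta_pos:
    - [0,0.4,-30]
    - [20,0.4,-60.7]
    - [45,0.4,-60.7]
    - [65,0.4,-60.7]
    - [65,0.4,-60.7]
  roll: [0,0,0,0,0]
  grip_force: 20

```text
t: 10.62
tcp_pos: [0.5187, 0.1854, 0.0588]
eef_rot: [-1.167, 1.567, -2.828]
contact_force: [-0.8, 0.2, 0.3]
opening: 0.04
```

Request:
arm_command:
  gripper: [0,0,0,0,0]
  delta_pos:
    - [5,0,0]
    - [10,0,0]
    - [14,0,0]
    - [14,0,0]
    - [14,0,0]
  roll: [0,0,0,0,0]

```text
t: 11.25
tcp_pos: [0.5202, 0.1865, 0.0469]
eef_rot: [1.611, 1.57, -0.05]
contact_force: [0.1, 0.4, 0.4]
opening: 0.001
```

```bash
python3 - <<'E'
from h import *
from workcell import r,viewer
o=r.get_obs();plan(o,[.520,.1865,.0412],-.093); print(o["t"],o["tcp_pos"],o["contact_force"],o["wrist_torque"],o["opening"])
im=viewer.grab_frame("wrist"); cv2.imwrite("pics/w11.png",im)
s=viewer.grab_frame("side"); cv2.imwrite("pics/s11.png",s)
cv2.imwrite("pics/c12.png",np.hstack([cv2.resize(im[90:290,200:440],(480,400)),cv2.copyMakeBorder(cv2.resize(s[200:320,230:350],(320,320),interpolation=cv2.INTER_CUBIC),0,80,0,0,cv2.BORDER_CONSTANT)]))
E
```

```text
axes x [ 3.e-04 -0.e+00 -1.e+00] y [ 9.96e-01 -8.99e-02  3.00e-04] z [-0.0899 -0.996  -0.    ]  delta mm [ 5.7 -0.2  0.1]
world yaw err -0.00299931446238233  => roll about tool x (down): 0.00299931446238233
11.25 [0.52016828 0.18654165 0.04689416] [0.14542429 0.35708839 0.42208225] [-0.0443207  -0.06780469 -0.02288114] 0.0012464251059279103
```

View pics/c12.png

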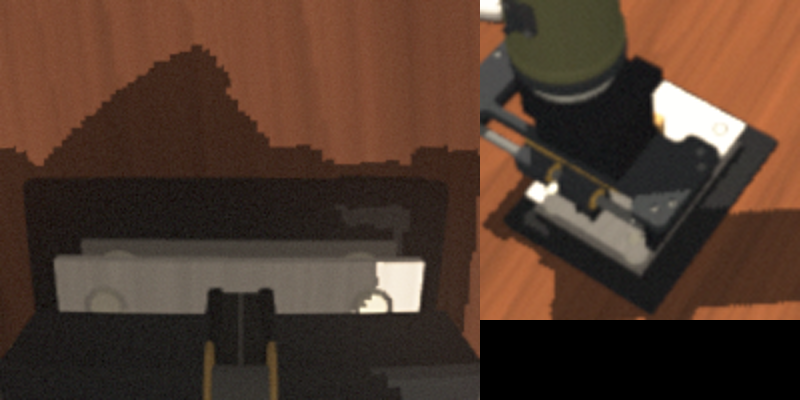

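Request:
arm_command:
  gripper: [0,0,0]
  delta_pos:
    - [2.5,0,0]
    - [5,0,0]
    - [5,0,0]
  roll: [0,0,0]

```text
t: 11.72
tcp_pos: [0.52, 0.1865, 0.0415]
eef_rot: [-0.703, 1.571, -2.364]
contact_force: [-0.0, -0.2, 0.6]
opening: 0.004
```

Request:
arm_command:
  gripper: [0,0]
  delta_pos:
    - [1,0,0]
    - [1,0,0]
  roll: [0,0]

```text
t: 11.98
tcp_pos: [0.5201, 0.1866, 0.0409]
eef_rot: [1.589, 1.571, -0.072]
contact_force: [-0.4, 0.0, 1.2]
opening: 0.005
```

Request:
arm_command:
  gripper: [0,0]
  delta_pos:
    - [0.7,0,0]
    - [0.7,0,0]
  roll: [0,0]

```text
t: 12.22
tcp_pos: [0.5202, 0.1868, 0.0404]
eef_rot: [1.94, 1.57, 0.279]
contact_force: [-0.7, 0.1, 4.0]
opening: 0.004
```

Request:
arm_command:
  gripper: [0,0]
  delta_pos:
    - [0.8,0,0]
    - [0.8,0,0]
  roll: [0,0]

```text
t: 12.48
tcp_pos: [0.5204, 0.1869, 0.0397]
eef_rot: [2.067, 1.57, 0.406]
contact_force: [-0.3, 1.1, 5.7]
opening: 0.002
```

Request:
arm_command:
  gripper: [0,0]
  delta_pos:
    - [0.8,0,0]
    - [0.8,0,0]
  roll: [0,0]

```text
t: 12.72
tcp_pos: [0.5205, 0.1871, 0.0391]
eef_rot: [2.05, 1.57, 0.39]
contact_force: [0.1, 0.9, 5.9]
opening: 0.003
```

Request:
arm_command:
  gripper: [0,0]
  delta_pos:
    - [0.8,0,0]
    - [0.8,0,0]
  roll: [0,0]

```text
t: 12.98
tcp_pos: [0.5207, 0.1872, 0.0386]
eef_rot: [2.041, 1.569, 0.381]
contact_force: [-0.8, 1.1, 8.8]
opening: 0.005
```

Request:
arm_command:
  gripper: [0,0]
  delta_pos:
    - [0.8,0,0]
    - [0.8,0,0]
  roll: [0,0]

```text
t: 13.22
tcp_pos: [0.5208, 0.1874, 0.038]
eef_rot: [2.056, 1.569, 0.396]
contact_force: [-2.2, 0.3, 9.2]
opening: 0.004
```

Request:
arm_command:
  gripper: [0,0]
  delta_pos:
    - [0.6,0,0]
    - [0.6,0,0]
  roll: [0,0]

```text
t: 13.48
tcp_pos: [0.5209, 0.1875, 0.0376]
eef_rot: [2.086, 1.569, 0.426]
contact_force: [-2.8, 1.7, 10.5]
opening: 0.004
```

Request:
arm_command:
  gripper: [0,0]
  delta_pos:
    - [0.7,0,0]
    - [0.7,0,0]
  roll: [0,0]

```text
t: 13.72
tcp_pos: [0.521, 0.1876, 0.037]
eef_rot: [2.064, 1.568, 0.404]
contact_force: [-1.7, 0.7, 11.4]
opening: 0.006
```

Request:
arm_command:
  gripper: [0,0]
  delta_pos:
    - [0.6,0,0]
    - [0.6,0,0]
  roll: [0,0]

```text
t: 13.98
tcp_pos: [0.521, 0.1876, 0.0366]
eef_rot: [2.056, 1.568, 0.396]
contact_force: [-1.7, 1.4, 11.0]
opening: 0.006
```

Request:
arm_command:
  gripper: [0,0]
  delta_pos:
    - [0.5,0,0]
    - [0.5,0,0]
  roll: [0,0]

```text
t: 14.22
tcp_pos: [0.5211, 0.1877, 0.0362]
eef_rot: [2.043, 1.568, 0.382]
contact_force: [-2.5, 1.1, 13.3]
opening: 0.004
```

Request:
arm_command:
  gripper: [0,0]
  delta_pos:
    - [0.5,0,0]
    - [0.5,0,0]
  roll: [0,0]

```text
t: 14.48
tcp_pos: [0.5211, 0.1877, 0.0358]
eef_rot: [2.04, 1.568, 0.38]
contact_force: [-2.9, 0.3, 12.8]
opening: 0.009
```

Request:
arm_command:
  gripper: [0,0]
  delta_pos:
    - [0.5,0,0]
    - [0.5,0,0]
  roll: [0,0]

```text
t: 14.72
tcp_pos: [0.5212, 0.1878, 0.0354]
eef_rot: [2.027, 1.568, 0.366]
contact_force: [-2.2, 0.9, 12.8]
opening: 0.012
```

Request:
arm_command:
  gripper: [0,0]
  delta_pos:
    - [0.5,0,0]
    - [0.5,0,0]
  roll: [0,0]

```text
t: 14.98
tcp_pos: [0.5202, 0.1865, 0.0331]
eef_rot: [1.375, 1.57, -0.285]
contact_force: [0.2, -0.0, -0.1]
opening: 0.009
```

Request:
arm_command:
  gripper: [0,0]
  delta_pos:
    - [0.5,0,0]
    - [0.5,0,0]
  roll: [0,0]

```text
t: 15.22
tcp_pos: [0.5201, 0.1865, 0.0323]
eef_rot: [0.86, 1.571, -0.801]
contact_force: [-0.0, 0.6, 2.9]
opening: 0.003
```

Request:
arm_command:
  gripper: [0,0]
  delta_pos:
    - [0.5,0,0]
    - [0.5,0,0]
  roll: [0,0]

```text
t: 15.48
tcp_pos: [0.5201, 0.1865, 0.032]
eef_rot: [1.0, 1.571, -0.661]
contact_force: [-0.8, -0.4, 3.3]
opening: 0.002
```

Request:
arm_command:
  gripper: [0,0]
  delta_pos:
    - [0.5,0,0]
    - [0.5,0,0]
  roll: [0,0]

```text
t: 15.72
tcp_pos: [0.5202, 0.1866, 0.0317]
eef_rot: [1.463, 1.57, -0.197]
contact_force: [-1.0, -0.6, 6.0]
opening: 0.003
```

Request:
arm_command:
  gripper: [0,0]
  delta_pos:
    - [0.5,0,0]
    - [0.5,0,0]
  roll: [0,0]

```text
t: 15.98
tcp_pos: [0.5203, 0.1867, 0.0314]
eef_rot: [1.576, 1.57, -0.084]
contact_force: [0.0, -0.0, 5.6]
opening: 0.004
```

Request:
arm_command:
  gripper: [0,0]
  delta_pos:
    - [0.4,0,0]
    - [0.4,0,0]
  roll: [0,0]

```text
t: 16.23
tcp_pos: [0.5203, 0.1867, 0.0311]
eef_rot: [1.622, 1.57, -0.039]
contact_force: [-0.4, -0.1, 7.3]
opening: 0.003
```

Request:
arm_command:
  gripper: [0,0]
  delta_pos:
    - [0.5,0,0]
    - [0.5,0,0]
  roll: [0,0]

```text
t: 16.48
tcp_pos: [0.5204, 0.1868, 0.0308]
eef_rot: [1.583, 1.57, -0.078]
contact_force: [-1.0, -0.6, 9.0]
opening: 0.007
```

Request:
arm_command:
  gripper: [0,0]
  delta_pos:
    - [0.4,0,0]
    - [0.4,0,0]
  roll: [0,0]

```text
t: 16.73
tcp_pos: [0.5205, 0.1868, 0.0305]
eef_rot: [1.538, 1.57, -0.122]
contact_force: [-1.5, 0.1, 10.1]
opening: 0.005
```

```bash
python3 - <<'E'
from h import *
from workcell import r,viewer
o=r.get_obs(); print(o["t"],o["tcp_pos"],o["contact_force"],o["wrist_torque"])
im=viewer.grab_frame("wrist"); cv2.imwrite("pics/w12.png",im)
s=viewer.grab_frame("side"); cv2.imwrite("pics/s12.png",s)
cv2.imwrite("pics/c13.png",np.hstack([cv2.resize(im[90:290,200:440],(480,400)),cv2.copyMakeBorder(cv2.resize(s[200:320,230:350],(320,320),interpolation=cv2.INTER_CUBIC),0,80,0,0,cv2.BORDER_CONSTANT)]))
E
```

```text
16.725 [0.52046715 0.18679578 0.03053664] [-1.48320203  0.05775876 10.10185495] [-0.14103762  0.29869083 -0.01086174]
```

View pics/c13.png

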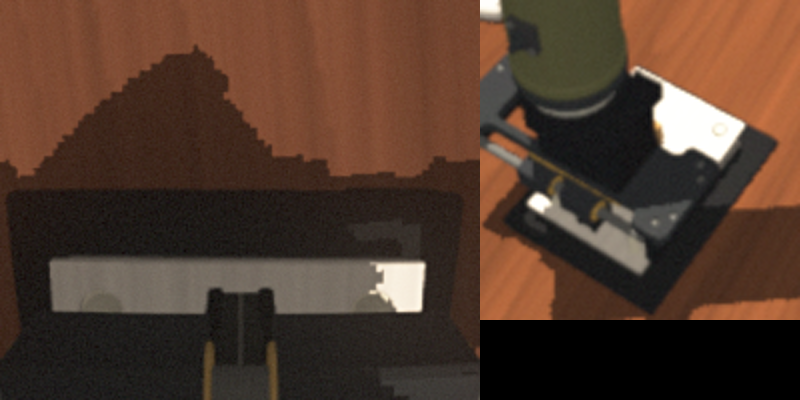

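Request:
arm_command:
  gripper: [0,0,0,0,0]
  delta_pos:
    - [-30,0,0]
    - [-70,0,10]
    - [-70,-0.2,60]
    - [-70,-0.4,110]
    - [-60,-0.4,120]
  roll: [0,0,0,0,0]

```text
t: 17.45
tcp_pos: [0.5086, 0.0624, 0.0892]
eef_rot: [0.013, 1.568, -1.654]
contact_force: [-0.0, 2.0, -0.3]
opening: 0.003
```

Request:
arm_command:
  gripper: [0,0,0,0,0]
  delta_pos:
    - [15,0,0]
    - [30,0,0]
    - [38,0,0]
    - [38,0,0]
    - [38,0,0]
  roll: [0,0,0,0,0]

```text
t: 18.08
tcp_pos: [0.5092, 0.0677, 0.0519]
eef_rot: [2.094, 1.57, 0.435]
contact_force: [0.8, -0.4, 0.4]
opening: 0.004
```

```bash
python3 - <<'E'
from h import *
from workcell import r,viewer
o=r.get_obs(); plan(o,[.5088,.0671,.0425],-.093);print(o["t"],o["tcp_pos"],o["contact_force"],o["wrist_torque"])
im=viewer.grab_frame("wrist"); cv2.imwrite("pics/w13.png",im)
s=viewer.grab_frame("side"); cv2.imwrite("pics/s13.png",s)
cv2.imwrite("pics/c14.png",np.hstack([cv2.resize(im[90:290,200:440],(480,400)),cv2.copyMakeBorder(cv2.resize(s[200:320,230:350],(320,320),interpolation=cv2.INTER_CUBIC),0,80,0,0,cv2.BORDER_CONSTANT)]))
E
```

```text
axes x [ 5.e-04  2.e-04 -1.e+00] y [ 9.96e-01 -8.89e-02  5.00e-04] z [-8.89e-02 -9.96e-01 -3.00e-04]  delta mm [ 9.4 -0.3  0.6]
world yaw err -0.003984561597577763  => roll about tool x (down): 0.003984561597577763
18.075 [0.50915508 0.06767789 0.05187541] [ 0.78821405 -0.44680734  0.3524373 ] [-0.01436294 -0.14837381  0.03322197]
```

View pics/c14.png

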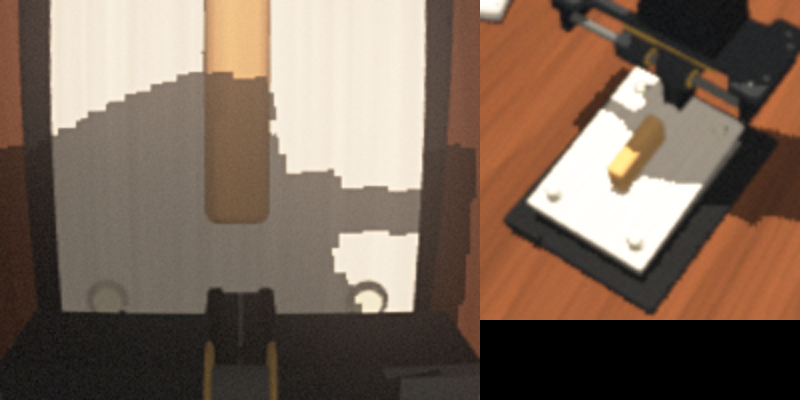

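Request:
arm_command:
  gripper: [0,0,0,0]
  delta_pos:
    - [3,0,0.3]
    - [6,0,0.3]
    - [8.5,0,0.3]
    - [8.5,0,0.3]
  roll: [0,0,0,0]

```text
t: 18.68
tcp_pos: [0.5086, 0.0667, 0.0429]
eef_rot: [-1.315, 1.57, -2.976]
contact_force: [-0.6, -0.1, 0.6]
opening: 0.003
```

Request:
arm_command:
  gripper: [0,0]
  delta_pos:
    - [1,0,0]
    - [1,0,0]
  roll: [0,0]

```text
t: 18.92
tcp_pos: [0.5089, 0.0667, 0.0422]
eef_rot: [0.819, 1.571, -0.842]
contact_force: [-0.7, -0.4, 1.4]
opening: 0.005
```

Request:
arm_command:
  gripper: [0,0]
  delta_pos:
    - [0.8,0,0]
    - [0.8,0,0]
  roll: [0,0]

```text
t: 19.18
tcp_pos: [0.509, 0.0666, 0.0415]
eef_rot: [0.868, 1.57, -0.793]
contact_force: [-0.6, -0.6, 2.4]
opening: 0.004
```

Request:
arm_command:
  gripper: [0,0]
  delta_pos:
    - [0.8,0,0]
    - [0.8,0,0]
  roll: [0,0]

```text
t: 19.42
tcp_pos: [0.509, 0.0666, 0.0407]
eef_rot: [0.835, 1.57, -0.826]
contact_force: [0.0, -1.3, 3.5]
opening: 0.0
```

Request:
arm_command:
  gripper: [0,0]
  delta_pos:
    - [0.8,0,0]
    - [0.8,0,0]
  roll: [0,0]

```text
t: 19.68
tcp_pos: [0.5091, 0.0665, 0.04]
eef_rot: [0.864, 1.57, -0.797]
contact_force: [-0.5, -1.1, 5.2]
opening: 0.006
```

Request:
arm_command:
  gripper: [0,0]
  delta_pos:
    - [0.8,0,0]
    - [0.8,0,0]
  roll: [0,0]

```text
t: 19.92
tcp_pos: [0.5092, 0.0664, 0.0393]
eef_rot: [0.916, 1.57, -0.745]
contact_force: [-1.2, -1.8, 7.0]
opening: 0.004
```

Request:
arm_command:
  gripper: [0,0]
  delta_pos:
    - [0.8,0,0]
    - [0.8,0,0]
  roll: [0,0]

```text
t: 20.18
tcp_pos: [0.5094, 0.0664, 0.0387]
eef_rot: [1.043, 1.57, -0.618]
contact_force: [-1.7, -1.3, 8.0]
opening: 0.005
```

Request:
arm_command:
  gripper: [0,0]
  delta_pos:
    - [0.8,0,0]
    - [0.8,0,0]
  roll: [0,0]

```text
t: 20.42
tcp_pos: [0.5095, 0.0664, 0.038]
eef_rot: [1.05, 1.569, -0.611]
contact_force: [-0.7, -2.0, 7.6]
opening: 0.008
```

Request:
arm_command:
  gripper: [0,0]
  delta_pos:
    - [0.7,0,0]
    - [0.7,0,0]
  roll: [0,0]

```text
t: 20.68
tcp_pos: [0.5095, 0.0663, 0.0374]
eef_rot: [1.036, 1.569, -0.626]
contact_force: [-0.6, -1.3, 9.0]
opening: 0.012
```

Request:
arm_command:
  gripper: [0,0]
  delta_pos:
    - [0.6,0,0]
    - [0.6,0,0]
  roll: [0,0]

```text
t: 20.92
tcp_pos: [0.5096, 0.0663, 0.037]
eef_rot: [1.063, 1.569, -0.598]
contact_force: [-1.3, -2.6, 9.0]
opening: 0.007
```

Request:
arm_command:
  gripper: [0,0]
  delta_pos:
    - [0.5,0,0]
    - [0.5,0,0]
  roll: [0,0]

```text
t: 21.18
tcp_pos: [0.5096, 0.0663, 0.0365]
eef_rot: [1.027, 1.569, -0.634]
contact_force: [-1.7, -2.6, 9.0]
opening: 0.004
```

Request:
arm_command:
  gripper: [0,0]
  delta_pos:
    - [0.6,0,0]
    - [0.6,0,0]
  roll: [0,0]

```text
t: 21.42
tcp_pos: [0.5097, 0.0662, 0.036]
eef_rot: [1.021, 1.569, -0.64]
contact_force: [-2.4, -2.2, 10.3]
opening: 0.007
```

Request:
arm_command:
  gripper: [0,0]
  delta_pos:
    - [0.6,0,0]
    - [0.6,0,0]
  roll: [0,0]

```text
t: 21.68
tcp_pos: [0.5098, 0.0662, 0.0355]
eef_rot: [1.007, 1.569, -0.654]
contact_force: [-1.4, -3.0, 10.7]
opening: 0.004
```

Request:
arm_command:
  gripper: [0,0]
  delta_pos:
    - [0.5,0,0]
    - [0.5,0,0]
  roll: [0,0]

```text
t: 21.92
tcp_pos: [0.5087, 0.067, 0.0337]
eef_rot: [-3.116, 1.57, 1.506]
contact_force: [0.1, -0.9, 0.1]
opening: 0.006
```

Request:
arm_command:
  gripper: [0,0,0]
  delta_pos:
    - [1,0,0]
    - [1.5,0,0]
    - [1.5,0,0]
  roll: [0,0,0]

```text
t: 22.3
tcp_pos: [0.5086, 0.0668, 0.032]
eef_rot: [-1.665, 1.57, 2.958]
contact_force: [-0.4, -0.7, -0.3]
opening: 0.009
```

Request:
arm_command:
  gripper: [0,0]
  delta_pos:
    - [0.5,0,0]
    - [0.5,0,0]
  roll: [0,0]

```text
t: 22.55
tcp_pos: [0.5088, 0.0667, 0.0318]
eef_rot: [-0.446, 1.571, -2.106]
contact_force: [-0.2, -0.2, 1.1]
opening: 0.006
```

Request:
arm_command:
  gripper: [0,0]
  delta_pos:
    - [0.5,0,0]
    - [0.5,0,0]
  roll: [0,0]

```text
t: 22.8
tcp_pos: [0.5089, 0.0667, 0.0314]
eef_rot: [0.834, 1.571, -0.827]
contact_force: [-0.5, -1.0, 0.6]
opening: 0.008
```

Request:
arm_command:
  gripper: [0,0]
  delta_pos:
    - [0.6,0,0]
    - [0.6,0,0]
  roll: [0,0]

```text
t: 23.05
tcp_pos: [0.509, 0.0666, 0.031]
eef_rot: [0.909, 1.57, -0.751]
contact_force: [-0.9, -1.2, 3.2]
opening: 0.005
```

Request:
arm_command:
  gripper: [0,0]
  delta_pos:
    - [0.6,0,0]
    - [0.6,0,0]
  roll: [0,0]

```text
t: 23.3
tcp_pos: [0.5091, 0.0665, 0.0304]
eef_rot: [0.832, 1.57, -0.829]
contact_force: [-0.8, -2.2, 5.1]
opening: 0.006
```

Request:
arm_command:
  gripper: [0,0]
  delta_pos:
    - [0.6,0,0]
    - [0.6,0,0]
  roll: [0,0]

```text
t: 23.55
tcp_pos: [0.5092, 0.0665, 0.03]
eef_rot: [0.84, 1.57, -0.821]
contact_force: [-1.1, -2.1, 6.7]
opening: 0.002
```

Request:
arm_command:
  gripper: [0,0]
  delta_pos:
    - [0.6,0,0]
    - [0.6,0,0]
  roll: [0,0]

```text
t: 23.8
tcp_pos: [0.5093, 0.0664, 0.0296]
eef_rot: [0.805, 1.57, -0.856]
contact_force: [-2.3, -2.4, 8.5]
opening: 0.004
```

Request:
arm_command:
  gripper: [0,0]
  delta_pos:
    - [0.6,0,0]
    - [0.6,0,0]
  roll: [0,0]

```text
t: 24.05
tcp_pos: [0.5093, 0.0663, 0.0292]
eef_rot: [0.714, 1.57, -0.947]
contact_force: [-2.6, -0.9, 10.0]
opening: 0.007
```

Request:
arm_command:
  gripper: [0,0]
  delta_pos:
    - [0.6,0,0]
    - [0.6,0,0]
  roll: [0,0]

```text
t: 24.3
tcp_pos: [0.5094, 0.0662, 0.0288]
eef_rot: [0.743, 1.569, -0.918]
contact_force: [-3.2, -2.0, 10.7]
opening: 0.006
```

```bash
python3 - <<'E'
from h import *
from workcell import r,viewer
o=r.get_obs(); plan(o,[.5088,.0671,.0425],-.093);print(o["t"],o["tcp_pos"],o["contact_force"],o["wrist_torque"])
im=viewer.grab_frame("wrist"); cv2.imwrite("pics/w14.png",im)
s=viewer.grab_frame("side"); cv2.imwrite("pics/s14.png",s)
cv2.imwrite("pics/c15.png",np.hstack([cv2.resize(im[90:290,200:440],(480,400)),cv2.copyMakeBorder(cv2.resize(s[200:320,230:350],(320,320),interpolation=cv2.INTER_CUBIC),0,80,0,0,cv2.BORDER_CONSTANT)]))
E
```

```text
axes x [ 9.0e-04 -1.2e-03 -1.0e+00] y [ 0.9959 -0.0902  0.001 ] z [-0.0902 -0.9959  0.0011]  delta mm [-13.7  -0.7  -0.8]
world yaw err -0.002700948845579809  => roll about tool x (down): 0.002700948845579809
24.3 [0.50943748 0.06622379 0.02878494] [-3.22620145 -1.99920224 10.73235268] [-0.45947895  0.53229053  0.06911797]
```

View pics/c15.png

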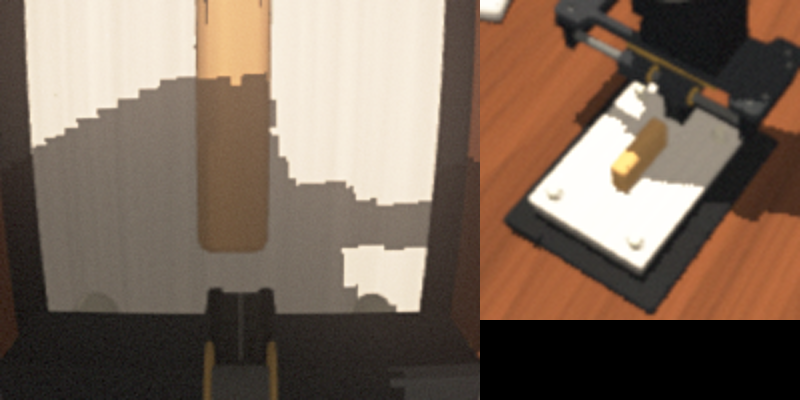

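Request:
arm_command:
  gripper: [0,0,0,0,0]
  delta_pos:
    - [-30,0,0]
    - [-85,0,0]
    - [-130,0,20]
    - [-130,0,50]
    - [-130,0,50]
  roll: [0,0,0,0,0]

```text
t: 25.02
tcp_pos: [0.5042, 0.0144, 0.1577]
eef_rot: [0.314, 1.57, -1.351]
contact_force: [0.3, -0.0, -0.6]
opening: 0.006
```

Request:
arm_command:
  gripper: [0,0,0,0]
  delta_pos:
    - [0,0,0]
    - [0,0,0]
    - [0,0,0]
    - [0,0,0]
  roll: [0,0,0,0]

```text
t: 25.52
tcp_pos: [0.5043, 0.0174, 0.1576]
eef_rot: [-1.923, 1.57, 2.7]
contact_force: [0.5, -0.8, 0.4]
opening: 0.009
```

```bash
python3 - <<'E'
from h import *
from workcell import r,viewer
o=r.get_obs();print(o["t"],o["tcp_pos"],o["contact_force"],o["qvel"].round(3))
T=wT(o,viewer.calibration("wrist"));im=viewer.grab_frame("wrist"); cv2.imwrite("pics/w15.png",im);np.savez("w15.npz",T=T)
s=viewer.grab_frame("side"); cv2.imwrite("pics/s15.png",s)
t=viewer.grab_frame("top"); cv2.imwrite("pics/t15.png",t)
cv2.imwrite("pics/c16.png",np.hstack([cv2.resize(im[20:220,200:420],(440,400)),cv2.resize(s[210:310,235:345],(440,400),interpolation=cv2.INTER_CUBIC)])[:, :800])
E
```

```text
25.525 [0.50425869 0.01744295 0.15755907] [ 0.52736005 -0.77600262  0.39378915] [ 0.003 -0.003  0.002  0.    -0.    -0.     0.001]
```

View pics/c16.png

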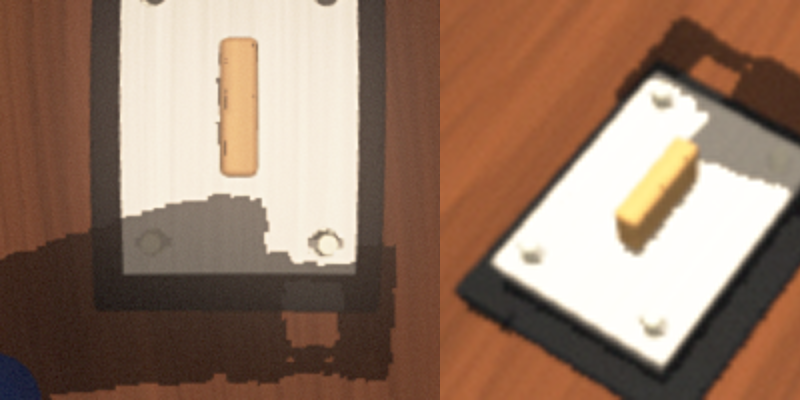

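View pics/w15.png

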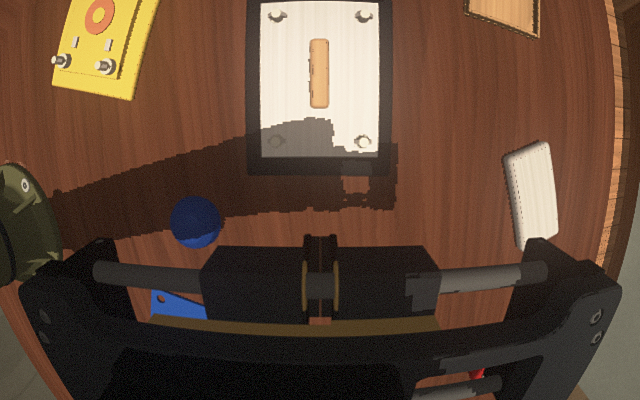

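```bash
python3 - <<'E'
import cv2,numpy as np
a=cv2.imread("pics/w15.png")
f=lambda x,y:cv2.resize(a[y:y+30,x:x+40],(390,290),interpolation=cv2.INTER_CUBIC)
cv2.imwrite("pics/c17.png",np.vstack([np.hstack([f(258,0),f(344,0)]),np.hstack([f(258,127),f(344,127)])]))
E
```

```text
(no output)
```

View pics/c17.png

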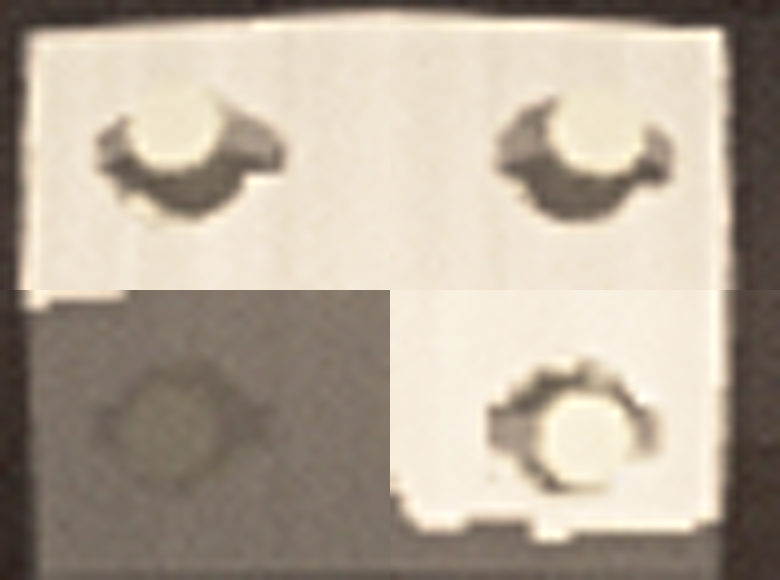

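```bash
python3 - <<'E'
from h import *
from workcell import viewer
from scipy.optimize import least_squares
cal=viewer.calibration("wrist");T=np.load("w15.npz")["T"]
u=lambda x,y,ox,oy:[(x+.5)/9.75-.5+ox,(y+.5)/(290/30)-.5+oy]
tips=np.array([u(175,130,258,0),u(597-390,130,344,0),u(168,425-290,258,127),u(585-390,438-290,344,127)])
m=np.array([(-40,60),(40,60),(-40,-60),(40,-60)])/1000
def world(p,xy):
    c,s=np.cos(p[2]),np.sin(p[2]); return np.c_[xy@np.array([[c,s],[-s,c]])+p[:2],np.full(len(xy),p[3])]
f=lambda p:(wproj(T,cal,world(p,m))-tips).ravel()
s=least_squares(f,[.514,.127,-.093,.042],x_scale=[.01,.01,.01,.01]);print("tips",s.x,f(s.x).round(2))
# plate corners (top face)
cor=np.array([u(25,35,258,0),u(725-390,33,344,0)])
im=cv2.imread("pics/w15.png"); 
cv2.imwrite("pics/c18.png",np.hstack([cv2.resize(im[145:170,x:x+25],(390,390),interpolation=cv2.INTER_CUBIC) for x in (250,365)]))
print(cor)
for z in (.026,.028,.030,.032,.034,.036): 
    p=s.x.copy();p[3]=z
    # hole near edges (y toward -y) and far: at hole centre -6.5mm
    q=wproj(T,cal,world(p,m+[0,-.0065])); q2=wproj(T,cal,world(p,m+[0,.0065]))
    c=wproj(T,cal,world(p,np.array([(-55,75),(55,75),(-55,-75),(55,-75)])/1000))
    print(z,"near edges y",q[:,1].round(1),"far",q2[:,1].round(1),"corners",c.round(1).tolist())
print("meas near y: left+y",(u(0,216,0,0)[1]),"right+y",u(0,220,0,0)[1],"right-y near",u(0,492-290,0,127)[1],"far",u(0,358-290,0,127)[1])
E
```

```text
tips [ 0.51444296  0.12766834 -0.09674278  0.04126717] [ 0.15 -0.45 -0.13  0.16  0.24  0.48 -0.27 -0.23]
[[260.11538462   3.17241379]
 [377.91025641   2.96551724]]
0.026 near edges y [ 23.5  24.1 146.2 146.8] far [ 11.1  11.7 132.7 133.3] corners [[262.7, 4.1], [377.8, 4.9], [262.3, 155.1], [375.9, 155.9]]
0.028 near edges y [ 22.9  23.5 146.4 147.1] far [ 10.5  11.1 132.9 133.5] corners [[262.4, 3.5], [378.2, 4.3], [261.9, 155.4], [376.3, 156.2]]
0.03 near edges y [ 22.4  23.  146.7 147.3] far [  9.9  10.5 133.  133.6] corners [[262.0, 2.8], [378.5, 3.6], [261.5, 155.7], [376.6, 156.5]]
0.032 near edges y [ 21.8  22.4 146.9 147.5] far [  9.2   9.8 133.2 133.8] corners [[261.6, 2.1], [378.9, 2.9], [261.1, 156.0], [377.0, 156.8]]
0.034 near edges y [ 21.2  21.8 147.2 147.8] far [  8.6   9.2 133.3 134. ] corners [[261.2, 1.5], [379.3, 2.3], [260.7, 156.3], [377.4, 157.1]]
0.036 near edges y [ 20.6  21.2 147.4 148. ] far [  7.9   8.5 133.5 134.1] corners [[260.9, 0.8], [379.7, 1.6], [260.3, 156.6], [377.8, 157.4]]
meas near y: left+y 21.896551724137932 right+y 22.31034482758621 right-y near 147.44827586206895 far 133.58620689655172
```

View pics/c18.png

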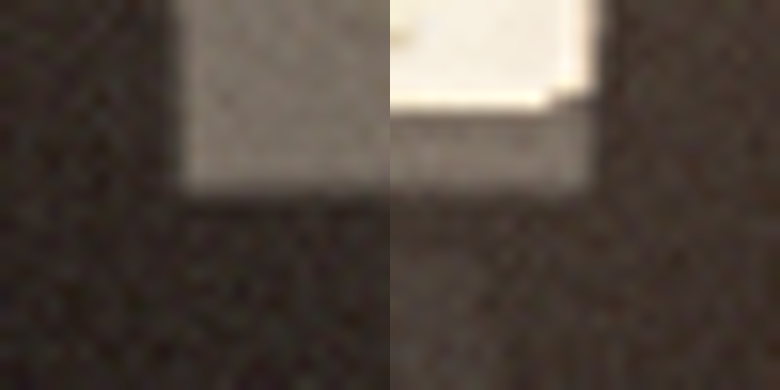

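Request:
arm_command:
  gripper: [0,0,0,0,0]
  delta_pos:
    - [10,0.1,-45]
    - [30,0.2,-95]
    - [40,0.3,-140]
    - [60,0.4,-168]
    - [100,0.4,-169.5]
  roll: [0,0,0,0,0]

```text
t: 26.3
tcp_pos: [0.5212, 0.1897, 0.0587]
eef_rot: [2.273, 1.566, 0.617]
contact_force: [1.5, -1.4, 0.1]
opening: 0.007
```

Request:
arm_command:
  gripper: [0,0,0,0,0]
  delta_pos:
    - [8,0,0]
    - [16,0,0]
    - [20,0,0]
    - [22.5,0,0]
    - [22.5,0,0]
  roll: [0,0,0,0,0]

```text
t: 26.92
tcp_pos: [0.5203, 0.1856, 0.0357]
eef_rot: [1.554, 1.57, -0.107]
contact_force: [-1.0, -0.7, 0.5]
opening: 0.006
```

Request:
arm_command:
  gripper: [0,0,0]
  delta_pos:
    - [1.5,0,0]
    - [3,0,0]
    - [3,0,0]
  roll: [0,0,0]

```text
t: 27.3
tcp_pos: [0.5199, 0.1857, 0.0321]
eef_rot: [-0.947, 1.571, -2.608]
contact_force: [0.1, -0.6, 0.4]
opening: 0.004
```

Request:
arm_command:
  gripper: [0,0]
  delta_pos:
    - [1,0,0]
    - [1,0,0]
  roll: [0,0]

```text
t: 27.55
tcp_pos: [0.5201, 0.1858, 0.0313]
eef_rot: [1.701, 1.571, 0.04]
contact_force: [-1.1, 0.1, 0.7]
opening: 0.004
```

Request:
arm_command:
  gripper: [0,0]
  delta_pos:
    - [0.7,0,0]
    - [0.7,0,0]
  roll: [0,0]

```text
t: 27.8
tcp_pos: [0.5201, 0.1859, 0.0308]
eef_rot: [1.839, 1.57, 0.179]
contact_force: [-0.1, -0.4, 2.3]
opening: 0.007
```

Request:
arm_command:
  gripper: [0,0]
  delta_pos:
    - [0.7,0,0]
    - [0.7,0,0]
  roll: [0,0]

```text
t: 28.05
tcp_pos: [0.5203, 0.1861, 0.0303]
eef_rot: [1.999, 1.57, 0.338]
contact_force: [-1.3, 0.5, 6.0]
opening: 0.009
```

Request:
arm_command:
  gripper: [0,0]
  delta_pos:
    - [0.7,0,0]
    - [0.7,0,0]
  roll: [0,0]

```text
t: 28.3
tcp_pos: [0.5203, 0.1861, 0.0298]
eef_rot: [1.878, 1.57, 0.217]
contact_force: [-0.9, 0.4, 7.8]
opening: 0.007
```

Request:
arm_command:
  gripper: [0,0]
  delta_pos:
    - [0.7,0,0]
    - [0.7,0,0]
  roll: [0,0]

```text
t: 28.55
tcp_pos: [0.5205, 0.1862, 0.0294]
eef_rot: [1.852, 1.57, 0.191]
contact_force: [-1.3, 0.3, 9.1]
opening: 0.001
```

Request:
arm_command:
  gripper: [0,0,0,0,0]
  delta_pos:
    - [-30,0,0]
    - [-80,0,0]
    - [-130,0,40]
    - [-140,0,90]
    - [-140,0,140]
  roll: [0,0,0,0,0]

```text
t: 29.18
tcp_pos: [0.5079, 0.0447, 0.1696]
eef_rot: [1.339, 1.568, -0.322]
contact_force: [0.7, 0.1, -0.5]
opening: 0.009
```

Request:
arm_command:
  gripper: [0,0,0,0]
  delta_pos:
    - [0,0,30]
    - [0,0,30]
    - [0,0,30]
    - [0,0,30]
  roll: [0,0,0,0]

```text
t: 29.68
tcp_pos: [0.5046, 0.018, 0.1683]
eef_rot: [-2.671, 1.57, 1.954]
contact_force: [0.1, -0.9, 0.2]
opening: 0.006
```

```bash
python3 - <<'E'
from h import *
from workcell import r,viewer
o=r.get_obs();print(o["t"],o["tcp_pos"],o["contact_force"],o["qvel"].round(3))
a=viewer.grab_frame("wrist"); t=viewer.grab_frame("top")
cv2.imwrite("pics/c19.png",np.vstack([cv2.resize(a[0:170,240:400],(480,510),interpolation=cv2.INTER_CUBIC)]))
cv2.imwrite("pics/t19.png",t)
E
```

```text
29.675 [0.50463352 0.01798565 0.16830843] [ 0.05267498 -0.91670187  0.21370341] [-0.001 -0.001  0.003 -0.001  0.003  0.002  0.   ]
```

View pics/c19.png

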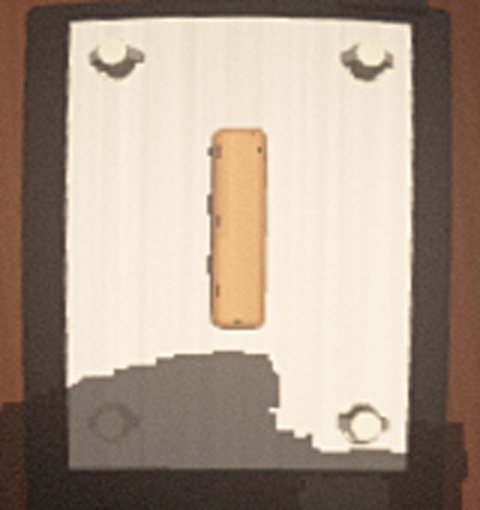

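View pics/t19.png

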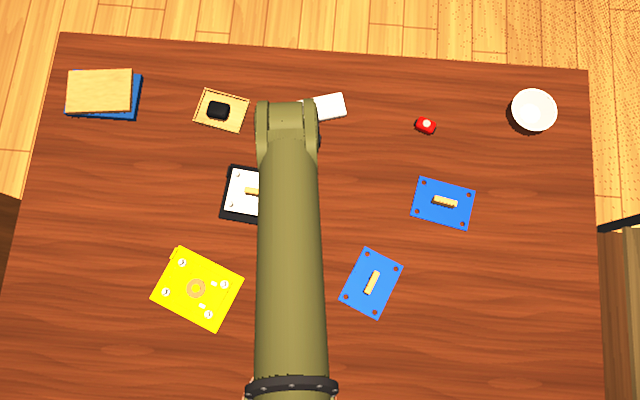

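The wrist crop shows all four posts through the plate with their catches out on both sides. In the top view the other things I can see are where they were. The arm hangs clear of everything, so I hand in.

```bash
python3 -c "
from workcell import job; print(job.hand_in())"
```

```text
the job is handed in; nothing more can be done
None
```

The cover plate is on the charging dock, and as far as I could check all four standoffs have clicked through and it lies fully home. I handed the job in at about 30 s of the 72 s allowed.

- **Placing:** I gripped the bare plate by its bar and lined it up with the posts through the wrist camera. I lowered it until the posts stood in the holes and it rested on the catches; no sliding about was needed. Then I let go.
- **Pressing:** I pressed the +y end first. It clicked at about 13 N, then I pressed it on to about 10 N. The -y end clicked at about 11 N and was pressed on to about 11 N. A last check press on the +y end reached about 9 N. The highest vertical force I read was 13.3 N, but forces were only read at the end of each move.
- **Last checks:**
  - The final wrist picture shows all four posts through the plate, though the shaded one at -x, -y shows only faintly. In an earlier close-up the catches stood out on both sides of all four.
  - Both ends met the finger at the same height, about 31.4 mm, so the plate is level.
  - The power bank and paperweight were partly or wholly hidden behind the arm in the last top view. Both were in place in the wrist picture before the check press.
- **Disagreements:**
  - From the picture, the posts stand about 9 to 11 mm above the plate, against 10.5 mm when home, which is only good to about 1.5 mm.
  - Force on the shoulders rose at about 4 to 6 N per mm, softer than the 20 N per mm of the pads. I put this down to give in the gripper.
  - The -y end's click at about 11 N was below the 13 to 17 N stated.

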